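# Set the span of the bend tester and lay in the long shell bar

### The arm

A 7-joint arm with a two-finger parallel gripper is mounted at the origin on the work surface. World frame = base frame: x ahead of the robot, y to its left, z up, the work surface at z = 0. Lengths are in m, angles in rad, forces in N, time in s.
With the tool pointing down it reaches from about 0.425 to 0.925 m from the base axis. Payload 6.8 kg.
Tool frame: the origin (TCP) lies midway between the tips of the shut fingers; the grasp point (between the pads) lies 19 mm behind it (r.pinch_z is the z of the grasp point in the tool frame, in m); z points along the fingers, x is the direction in which the jaws open and shut, and the axes are right-handed (so a half turn about z gives the same grasp; the last joint's range is limited). The gripper opens to 85 mm and grips with 20 to 120 N. Pads are 22 mm wide; open, the fingers measure 114 mm over their backs; the gripper's body (76 mm by 85 mm) begins 54 mm behind the grasp point. The pads swing forward as they close: fully open they stand 13 mm farther back than shut.
Start: joints at [-0.108, 0.477, 0.022, 1.555, -0.011, 1.109, -0.083], TCP at [0.675, 0, 0.199] pointing down, gripper open.
Joint ranges: [-2.96, 2.96], [-0.34, 2.1], [-1.41, 1.46], [0.24, 2.44], [-1.37, 4.51], [0.17, 1.92], [-2.96, 2.96]. Speed limits (rad/s): [2.39, 2.39, 3.14, 3.14, 3.14, 3.14, 3.14].

### API

Orientations are given as a 3x3 rotation matrix whose columns are the frame's x, y, z axes.
In Python, from workcell import sensors, camera, camera_info, r gives the robot as it stands. The module is installed in compiled form; this text tells all that it offers.
- The arm moves only by the shell command python3 -m inch 'ROWS'. ROWS is JSON, a list of rows, each an object with "offset": the shift along the world's x, y, z in mm, a list of three; "dr": the turn, a rotation vector about the world's x, y, z in rad, a list of three; "grip": the finger opening in mm, from 0 to 85.4. In form: [{"offset": [x, y, z], "dr": [rx, ry, rz], "grip": grip}, ...]. A call has 1 to 20 rows; each row is the pose to reach, as a shift and turn from the pose measured when the call began; what a row does not reach only later rows make up. A row lasts 1/12 s, in which the tool goes at most 41.7 mm and 7.16 degrees, less where a joint would pass 70% of its speed; a pose out of reach is approached as far as the arm can. A call with a gripper value outside its range is refused whole. The fingers move at their own pace and stop on an object; the grip force is fixed at half the most. Time passes only in rows, so rows that repeat a pose let the fingers close. It gives the time, the measured TCP pose, the force and the opening at its end, in the units of the state.
- sensors.read_state(): the state, without advancing time (a new reading comes with each control period).
- camera(name): name is "scene" or "side" or "wrist"; returns the picture (420x560x3 uint8, blue, green, red); there is no depth.
- camera_info(name): a dict with "mtx" (3x3 intrinsics, pixels), "dist" ([k1, k2, p1, p2, k3] as OpenCV has them; the pictures are not rectified), "position" and "rotation" of the camera in the world. Camera axes: x right, y up, looking along -z (the intrinsics and any distortion apply to the point x, -y, -z); pixel columns grow to the right and rows downward; lengths in m; the calibration is good to about 2 mm. A picture is of the moment at which its call begins: read the wrist's pose just before it. camera_info takes no time and is no camera call; for the wrist camera it gives the pose at the moment of the call.
- r.job_done(): hands the job in, once; it reports no verdict.
The state is a dict: "time": time; "qpos": joint angles; "joint_vel": joint speeds; "joint_efforts": joint torques, N m; "ee_pos": TCP position; "tool_rot": TCP orientation; "contact_force": force on the tool from outside, world axes, zero at the start; "torque": the same for the moment, N m; "finger_gap": finger opening in m.
Only numpy, scipy, OpenCV 4.12 (cv2) and the standard library are available. Lean on these libraries where they do the work, as an engineer would, in place of code of your own. Each camera call takes 0.05 s, during which the arm holds its last target.

### The job

Get the bend tester ready for the next strength test: slide its movable support in along the bed until the pointers on its foot stand on the long span line of the scale, then take the longest of the three ceramic bars from the drying rack and lay it lengthwise along the bed, flat across both rollers and centred under the loading nose. The bars are brittle, so lay it down gently rather than dropping it, and leave the two shorter bars, the shell tree and the sample cup where they are.

Things in the scene. Friction and masses are not known exactly. Their poses are not given: they have to be found in the camera images.
- tester: Bench three-point bend tester, fixed. Origin on the bench under the loading nose; x along the bed, away from the robot and turned 34 to 54 degrees to its left, y left, z up. Grey base x -185 to 135, 124 wide, 30 high, 220 wide under two columns (24 diameter, x 0, y +-86). Scale strips beside the bed (y +-40 to 60, top z 32): short ticks every 10 and one long thick line.
- crosshead_under (a point): Middle of the crosshead's underside, z 210. Grey crosshead over the bed: x -54 to 50, y +-108, z 210 to 262; white handwheel 138 across above it to z 311; load cell 50 across hangs to z 192. It bars an upright tool near the span line and the bar's end: lean back 30 to 40 degrees towards tester -x. Readout box on the left column: x +-28, y 108 to 131, z 92 to 168.
- span_line (a point): Middle of the bed at the long span line (tester x -70, z 32); axes as the tester's.
- nose_tip (a point): Lowest edge of the loading nose (steel wedge 40 wide across the bed, 10 thick), 165 above the bench, tester x 0, y 0; axes as the tester's. Fixed; 50 above the roller tops, so 40 above a bar that lies on them.
- fixed_roller (a point): Top of the fixed roller, tester x +40, 115 above the bench. Same upright and roller as the movable one.
- support (a joint): Travel in m of the movable support along tester +x: 0 at its outer end, 0.080 with its pointers on the span line (its roller then 40 before the nose), 0.095 at its inner end. A stiff sliding fit (about 5 N, light damping): it stays where it is left. No detent: it runs past the line if pushed too far.
- support_pointer (a point): Middle between the two pointers on the outer end of the movable support's foot, at scale height (z 32), 30 before its roller (towards tester -x). On the line when it coincides with span_line. Axes as the tester's. Foot 45 long (x, ending 2 outside the pointer lines), 70 wide, z 35 to 56; a steel pointer plate with a dark line on each side.
- sliding_roller (a point): Top of the movable support's roller, 115 above the bench. Steel upright 16 thick (x), 36 wide (y; flat +-y faces, good to grip), z 56 to 115, with a 12 mm roller, 36 long across the bed, along its top; low gusset 14 wide on its -x side up to z 78.
- long_bar_center (a point): Centre of the longest bar: pale ceramic, 150 x 28 x 10 mm (its x, y, z), 50 to 80 g, rigid; held by its end it needs a firm grip not to droop. x runs along its length, z up. It lies on the rack in one of three places, about along the rack's x, underside 40 above the bench. On the rollers its centre is 120 above the bench and its ends stand out 35 past each roller.
- rack_top (a point): Drying rack, fixed: centre between its two wooden rails at the rails' top, 40 above the bench. Rails run along its y (220 long), 12 wide, at x -35 and +35, on a base plate 110 x 220, 8 thick. The bars lie across the rails, along x, side by side about 66 apart in y.
- mid_bar_center (a point): Centre of the middle bar, 120 x 28 x 10 mm, same ceramic, lying on the rack. Leave it.
- short_bar_center (a point): Centre of the shortest bar, 95 x 28 x 10 mm, same ceramic, lying on the rack. Leave it.
- shell_tree_mid (a point): Half-way up a standing shell tree (ceramic cups on a stem, 100 to 120 across, 200 tall), left of the tester. Leave it.
- sample_cup_mid (a point): Half-way up an empty aluminium sample cup (80 across, 90 tall), left of the tester, nearer the robot. Leave it.
Mind the look-alikes: they are no part of the job. What is shaped like the part that bears long_bar_center but purple is not meant.

How it is judged:
On the way, in this order (a step that is already met when the one before it is completed fails the run):
1. the movable support stands still on the span line (within 3 mm) while the long bar is still off the tester (x of support_pointer in the frame of span_line between -0.003 and 0.003 m and velocity of joint support between -0.005 and 0.005 m/s and horizontal distance between long_bar_center and nose_tip above 0.1 m), for 0.3 s.
2. the long bar lies flat on both rollers, centred under the nose, with the support still on the line (x of support_pointer in the frame of span_line between -0.003 and 0.003 m and x of long_bar_center in the frame of nose_tip between -0.008 and 0.008 m and y of long_bar_center in the frame of nose_tip between -0.006 and 0.006 m and z of long_bar_center in the frame of nose_tip between -0.0475 and -0.0425 m and angle between the x axis of long_bar_center and the x axis of nose_tip, either way round below 0.07 rad and angle between the z axis of long_bar_center and the z axis of nose_tip, either way round below 0.03 rad), for 0.3 s.
At the end, for the whole second after the job is handed in: The movable support is within 3 mm of the span line; the longest bar lies at rest flat on both rollers (height within 2.5 mm, level within 1.7 degrees), along the bed within 4 degrees, its middle within 8 mm of the nose along the bed and 6 mm across it (all of step 2 and linear speed of long_bar below 0.01 m/s and velocity of joint support between -0.005 and 0.005 m/s); the robot touches nothing.
It fails at once if the middle or the shortest bar was disturbed (moved more than 20 mm) (distance of any of mid_bar_center, short_bar_center from where it was at the start of the episode above 0.02 m).
It fails at once if the shell tree or the sample cup was disturbed (moved more than 20 mm) (distance of any of shell_tree_mid, sample_cup_mid from where it was at the start of the episode above 0.02 m).
It fails at once if the long bar was knocked or pressed hard on the tester (over 50 N) (contact force between long_bar and tester above 50 N).
It fails at once if the long bar was dropped into place (faster than 0.3 m/s, as after a fall of 5 mm, while over its place) (horizontal distance between long_bar_center and nose_tip below 0.03 m and linear speed of long_bar above 0.3 m/s).
It also fails if it takes over 58 s, if anything falls off the work surface, if the arm or the gripper's body presses on something with over 40 N, if the wrist force passes 120 N, or if a joint passes its speed limit or range.

## Working session

There is one attempt and no reset: what is moved stays moved. The work goes in short steps, Python scripts to look and compute and a shell command to move; the robot and the scene stay as the last step left them, time stands still between calls to the robot, and variables do not carry over. Pictures are saved under pics/ and viewed, and the job is handed in when it is done.

```bash
mkdir -p pics; cat > h.py <<'E'
import numpy as np, cv2
from workcell import sensors, camera, camera_info, r
def snap(n,f):
    i=camera_info(n); im=camera(n); cv2.imwrite('pics/'+f+'.png',im); 
    import pickle; pickle.dump(i,open('pics/'+f+'.pkl','wb')); return im,i
def load(f):
    import pickle; return cv2.imread('pics/'+f+'.png'),pickle.load(open('pics/'+f+'.pkl','rb'))
def ray(i,uv):
    p=cv2.undistortPoints(np.array([[uv]],float),np.array(i['mtx'],float),np.array(i['dist'],float))[0,0]
    d=np.array(i['rotation'])@np.array([p[0],-p[1],-1.]); return np.array(i['position']),d/np.linalg.norm(d)
def onz(i,uv,z):
    o,d=ray(i,uv); return o+d*(z-o[2])/d[2]
def tri(i1,a,i2,b):
    o,d=ray(i1,a);p,e=ray(i2,b)
    s=np.linalg.lstsq(np.c_[d,-e],p-o,rcond=None)[0]; x=o+d*s[0];y=p+e*s[1]
    return (x+y)/2,np.linalg.norm(x-y)
def proj(i,P):
    R=np.array(i['rotation']);c=(np.atleast_2d(P)-np.array(i['position']))@R
    c=c*[1,-1,-1]
    return cv2.projectPoints(c,np.zeros(3),np.zeros(3),np.array(i['mtx'],float),np.array(i['dist'],float))[0][:,0]
E
python3 - <<'E'
from h import *
np.set_printoptions(precision=3,suppress=True)
for n in ('scene','side','wrist'):
    im,i=snap(n,n+'0'); print(n,i['position'],np.array(i['rotation']).tolist(),i['mtx'],i['dist'])
print(sensors.read_state(), r.pinch_z)
E
```

```text
scene [ 1.483 -0.082  0.989] [[0.10462281093905701, -0.666017281258654, 0.7385628263702699], [0.9944574620806172, 0.07783679459011031, -0.07068089925938176], [-0.010412662646423678, 0.7418641482594829, 0.670469359466817]] [[475.031   0.    281.206]
 [  0.    475.031 211.313]
 [  0.      0.      1.   ]] [0.03 0.   0.   0.   0.  ]
side [ 0.208 -0.8    0.971] [[0.9267899668133432, 0.24745700411992932, -0.2825338714669643], [-0.37512006982567436, 0.6471012336598234, -0.6637355848603537], [0.018581997419626347, 0.7211276062583681, 0.6925530195327814]] [[413.46    0.    272.288]
 [  0.    413.46  201.103]
 [  0.      0.      1.   ]] [-0.072  0.     0.     0.     0.   ]
wrist [0.675 0.079 0.374] [[0.9999997287817939, -9.23803433073635e-05, 0.0007306861222463642], [-0.00013492610769206203, 0.9523331978895457, 0.3050597679019892], [-0.0007240381775404424, -0.3050597837528608, 0.9523329271349246]] [[362.103   0.    276.482]
 [  0.    362.103 215.232]
 [  0.      0.      1.   ]] [-0.087  0.     0.     0.     0.   ]
{'time': 0.15, 'qpos': array([-0.108,  0.478,  0.022,  1.556, -0.012,  1.109, -0.083]), 'joint_vel': array([-0.001, -0.001,  0.002, -0.002, -0.001, -0.001,  0.001]), 'joint_efforts': array([  0.002, -59.692,   1.609, -28.149,   0.013,   0.007,   0.   ]), 'ee_pos': array([ 0.675, -0.   ,  0.198]), 'tool_rot': array([[ 1.   , -0.   , -0.001],
       [-0.   , -1.   , -0.   ],
       [-0.001,  0.   , -1.   ]]), 'contact_force': array([-0.664, -1.105,  0.532]), 'torque': array([-0.01 ,  0.032,  0.027]), 'finger_gap': 0.08599327294109248} -0.0187
```

View pics/scene0.png

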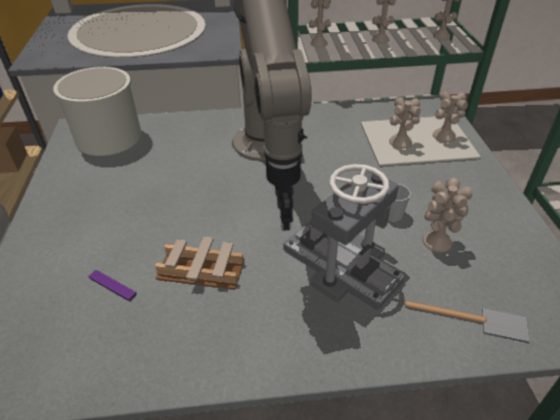

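View pics/side0.png

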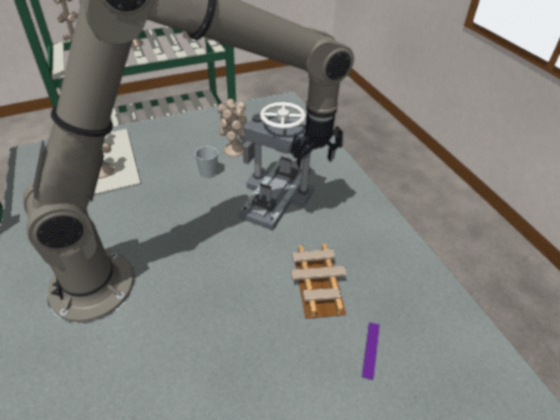

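View pics/wrist0.png

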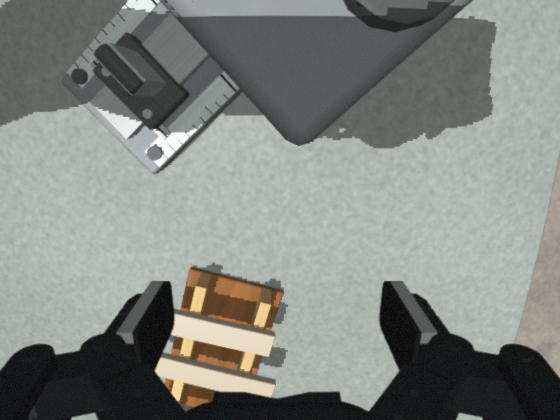

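The wrist view shows the −x end of the tester, with base corners at about (65,80) and (155,173). The rack is at wrist (225,340), scene (200,262) and side (320,280).

Candidates for the long bar:
- Rack bars in the side view: (315,256), (319,272) and (321,295). The middle one is the longest.
- The purple bar at side (371,350) is the decoy.

Next I'll crop in and measure.

```bash
python3 - <<'E'
from h import *
a=cv2.imread('pics/side0.png')[230:330,270:370]; b=cv2.imread('pics/wrist0.png')[0:190,40:290]
cv2.imwrite('pics/c1.png',cv2.resize(a,(600,600),interpolation=cv2.INTER_CUBIC)); cv2.imwrite('pics/c2.png',cv2.resize(b,(750,570),interpolation=cv2.INTER_CUBIC))
im,i=load('side0')
hsv=cv2.cvtColor(im,cv2.COLOR_BGR2HSV)[230:330,270:370]
print(hsv[42,50],hsv[42,70],hsv[65,50],hsv[55,50])
E
```

```text
[ 16  49 188] [ 15  48 186] [ 15  49 189] [ 14 167 131]
```

View pics/c1.png

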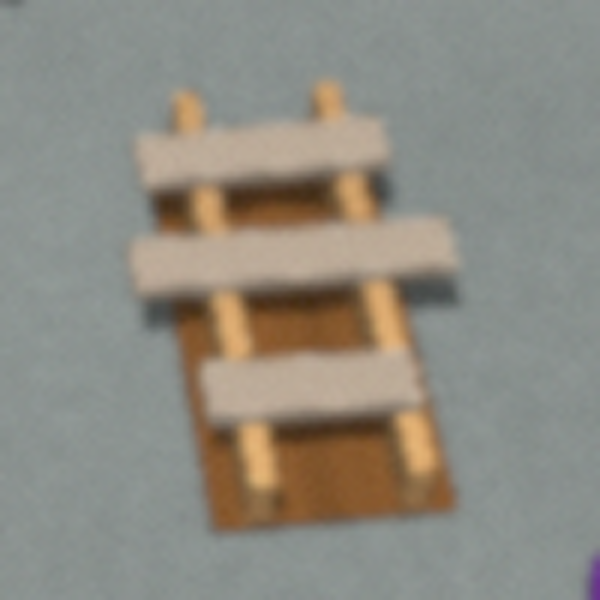

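View pics/c2.png

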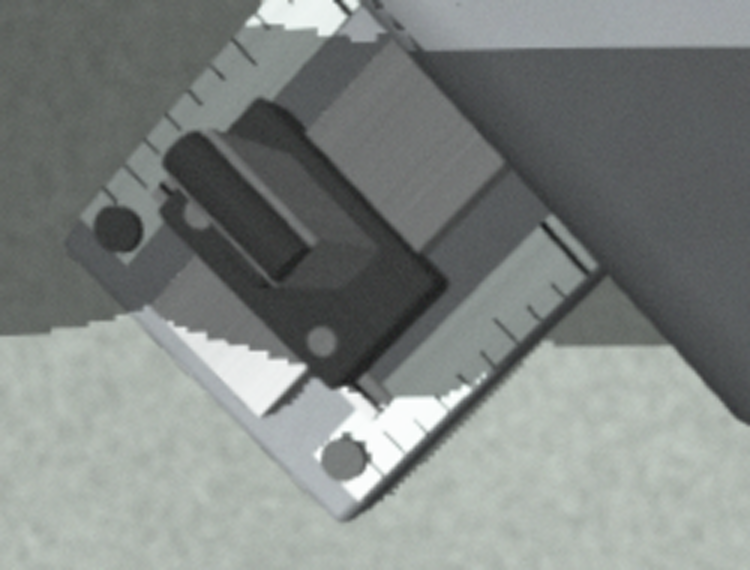

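```bash
python3 - <<'E'
from h import *
np.set_printoptions(precision=4,suppress=True)
im,i=load('wrist0')
f=lambda u,v:((u+.5)/3-.5+40,(v+.5)/3-.5)
A=onz(i,f(345,520),.03);B=onz(i,f(67,243),.03)
print('corners',A,B,np.linalg.norm(A-B))
Lo=onz(i,f(592,270),.032);Li=onz(i,f(545,222),.032);print('line R',Lo,Li,np.linalg.norm(Lo-Li)); LL=onz(i,f(350,5),.032);print('line L',LL)
d=B-A;yaw=np.arctan2(d[1],d[0])-np.pi/2;print('yaw',np.degrees(yaw))
d=LL-Li;print('yaw line',np.degrees(np.arctan2(d[1],d[0]))-90,np.linalg.norm(d))
M=(A+B)/2
for P in (onz(i,f(380,400),.034),onz(i,f(165,190),.034)):
  print('ptr',P,)
R=np.array([[np.cos(yaw),-np.sin(yaw)],[np.sin(yaw),np.cos(yaw)]])
O=M[:2]-R@[-.185,0];print('origin',O)
for n,P in (('Lo',Lo),('Li',Li),('LL',LL),('pR',onz(i,f(380,400),.034)),('pL',onz(i,f(165,190),.034)),('rollR',onz(i,f(290,270),.115)),('rollL',onz(i,f(190,140),.115))): print(n,R.T@(P[:2]-O))
# bars in side and scene
for n,z in (('side0',.05),('scene0',.05)):
  im,i=load(n);h=cv2.cvtColor(im,cv2.COLOR_BGR2HSV)
  m=cv2.inRange(h,(8,25,110),(25,80,255))
  cs=cv2.findContours(m,cv2.RETR_EXTERNAL,cv2.CHAIN_APPROX_NONE)[0]
  for c in cs:
    if cv2.contourArea(c)>60:
      w=np.array([onz(i,p[0].astype(float),z)[:2] for p in c])
      r_=cv2.minAreaRect((w*1000).astype(np.float32))
      if 0.4<w[:,0].mean()<1.1 and abs(w[:,1].mean())<.5: print(n,c.mean(0),r_)
E
```

```text
corners [0.5561 0.012  0.03  ] [0.4748 0.1005 0.03  ] 0.1201548471470982
line R [0.639  0.0885 0.032 ] [0.6253 0.1025 0.032 ] 0.019552010275977968
line L [0.5705 0.1642 0.032 ]
yaw 42.56500335809083
yaw line 41.619451061214136 0.08250253188302788
ptr [0.5721 0.0505 0.034 ]
ptr [0.5106 0.1144 0.034 ]
origin [0.6517 0.1814]
Lo [-0.0721 -0.0598]
Li [-0.0728 -0.0402]
LL [-0.0714  0.0422]
pR [-0.1472 -0.0425]
pL [-0.1493  0.0461]
rollR [-0.1181 -0.0192]
rollL [-0.1137  0.0165]
side0 [[325.9826 293.4696]] ((574.3494262695312, -287.4139709472656), (68.88782501220703, 100.4698715209961), 73.50443267822266)
side0 [[318.416 272.176]] ((596.4041748046875, -220.53330993652344), (42.37916564941406, 150.18113708496094), 74.31097412109375)
side0 [[313.027  253.2523]] ((612.3670654296875, -153.00643920898438), (60.8236198425293, 120.9306869506836), 74.56592559814453)
side0 [[232.587  150.2826]] ((544.3540649414062, 387.96417236328125), (57.223514556884766, 80.39276885986328), 15.57541561126709)
side0 [[230.5769 134.6923]] ((570.9174194335938, 482.7689514160156), (67.5377426147461, 34.88542938232422), 71.7620620727539)
scene0 [[541.7917 383.2917]] ((1044.575439453125, 504.7646179199219), (34.05805969238281, 65.72584533691406), 1.1437618732452393)
scene0 [[194.7002 255.1818]] ((601.2890014648438, -219.190185546875), (219.36949157714844, 151.7609405517578), 70.96409606933594)
```

```bash
cat >> h.py <<'E'
from scipy.spatial.transform import Rotation as Ro
def Rt(yaw,tilt):
    y=np.radians(yaw);t=np.radians(tilt);ex=np.array([np.cos(y),np.sin(y),0]);ey=np.array([-np.sin(y),np.cos(y),0]);up=np.array([0,0,1.])
    return np.c_[ey,np.cos(t)*ex+np.sin(t)*up,np.sin(t)*ex-np.cos(t)*up]
def dr(yaw,tilt): return Ro.from_matrix(Rt(yaw,tilt)@np.array(sensors.read_state()['tool_rot']).T).as_rotvec()
np.set_printoptions(precision=4,suppress=True)
E
python3 -c "
from h import *
print(dr(42.3,35),dr(42.3,0))"
```

```text
[-0.3081 -0.7011  2.222 ] [ 0.0016 -0.0006  2.3091]
```

```bash
python3 -m inch '[{"offset":[-40,0,20],"dr":[0,0,0],"grip":85},{"offset":[-80,0,40],"dr":[0,0,0.1],"grip":85},{"offset":[-120,0,50],"dr":[-0.04,-0.08,0.25],"grip":85},{"offset":[-155,10,60],"dr":[-0.05,-0.12,0.37],"grip":85},{"offset":[-155,10,60],"dr":[-0.07,-0.16,0.49],"grip":85},{"offset":[-155,20,60],"dr":[-0.09,-0.2,0.61],"grip":85},{"offset":[-155,20,60],"dr":[-0.11,-0.23,0.73],"grip":85},{"offset":[-155,30,60],"dr":[-0.12,-0.27,0.85],"grip":85},{"offset":[-155,30,60],"dr":[-0.14,-0.31,0.97],"grip":85},{"offset":[-155,30,60],"dr":[-0.15,-0.34,1.09],"grip":85},{"offset":[-155,40,60],"dr":[-0.17,-0.38,1.2],"grip":85},{"offset":[-155,40,60],"dr":[-0.18,-0.42,1.32],"grip":85},{"offset":[-155,40,60],"dr":[-0.2,-0.46,1.44],"grip":85},{"offset":[-155,50,60],"dr":[-0.22,-0.5,1.56],"grip":85},{"offset":[-155,50,60],"dr":[-0.24,-0.54,1.68],"grip":85},{"offset":[-155,55,60],"dr":[-0.25,-0.57,1.8],"grip":85},{"offset":[-155,61,60],"dr":[-0.27,-0.61,1.92],"grip":85},{"offset":[-155,61,60],"dr":[-0.28,-0.65,2.04],"grip":85},{"offset":[-155,61,60],"dr":[-0.308,-0.701,2.222],"grip":85},{"offset":[-155,61,60],"dr":[-0.308,-0.701,2.222],"grip":85}]'
python3 - <<'E'
from h import *
s=sensors.read_state();print(s['qpos'],s['ee_pos']);im,i=snap('wrist','wrist1');print(s['tool_rot']-Rt(42.3,35))
E
```

```text
time: 1.82
ee_pos: [0.5189, 0.0611, 0.258]
tool_rot: [[-0.542, 0.716, 0.439], [0.839, 0.429, 0.335], [0.051, 0.55, -0.834]]
contact_force: [-0.2, 0.6, -0.1]
finger_gap: 0.0851
[-0.1941 -0.062   0.1794  2.2396 -0.6347  0.5686  2.5909] [0.5189 0.0611 0.258 ]
[[ 0.1307  0.1104  0.0149]
 [ 0.099  -0.1219 -0.0509]
 [ 0.0515 -0.0236 -0.0144]]
```

View pics/wrist1.png

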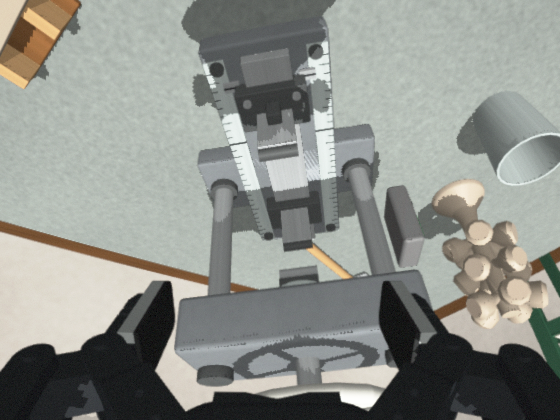

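The view runs down the bed. The support foot is at about (270,105), the scale strips sit on both sides, and the crosshead is at the bottom. The tool still needs a few degrees, so I'll finish the turn, come down and measure.

```bash
python3 -c "
from h import *
print(dr(42.3,35))"
```

```text
[-0.0205 -0.0499  0.1559]
```

```bash
python3 -m inch '[{"offset":[0,0,-30],"dr":[-0.01,-0.02,0.08],"grip":85},{"offset":[0,0,-60],"dr":[-0.02,-0.05,0.156],"grip":85},{"offset":[0,0,-80],"dr":[-0.02,-0.05,0.156],"grip":85},{"offset":[0,0,-80],"dr":[-0.02,-0.05,0.156],"grip":85}]'
python3 - <<'E'
from h import *
s=sensors.read_state();print(s['qpos'],s['ee_pos']);im,i=snap('wrist','wrist2');print(s['tool_rot']-Rt(42.3,35))
cv2.imwrite('pics/c3.png',cv2.resize(im[:280,130:430],(750,700),interpolation=cv2.INTER_CUBIC)[:600])
E
```

```text
time: 2.2
ee_pos: [0.5166, 0.0537, 0.2018]
tool_rot: [[-0.623, 0.669, 0.406], [0.782, 0.529, 0.328], [0.005, 0.522, -0.853]]
contact_force: [0.4, -0.5, -0.0]
finger_gap: 0.0848
[ 0.221   0.0553 -0.2214  2.2583 -0.7253  0.4991  2.8324] [0.5166 0.0537 0.2018]
[[ 0.0503  0.0633 -0.0187]
 [ 0.0428 -0.0219 -0.0581]
 [ 0.0047 -0.052  -0.0341]]
```

View pics/wrist2.png

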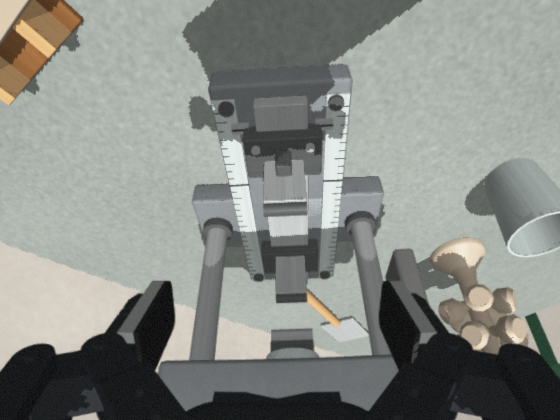

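View pics/c3.png

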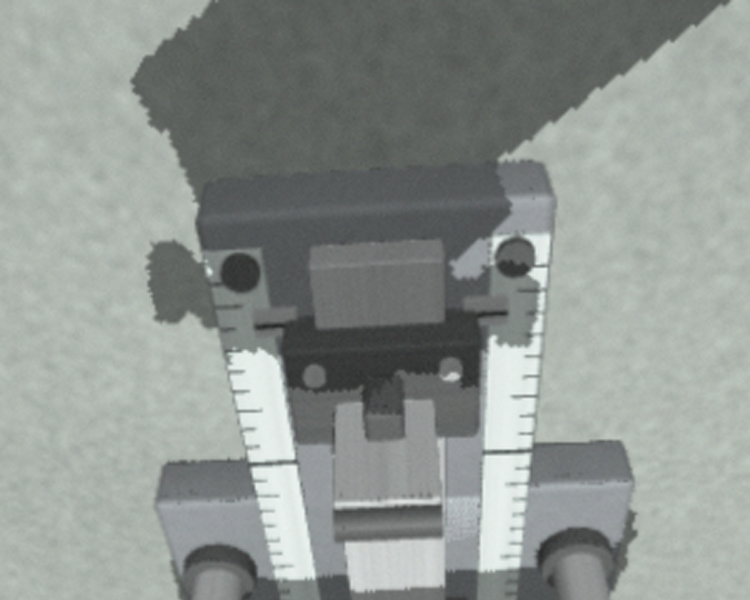

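```bash
python3 -c "
from h import *
print(dr(42.3,35))"
```

```text
[ 0.0369 -0.0543  0.067 ]
```

```bash
python3 -m inch '[{"offset":[3,8,-20],"dr":[0.037,-0.054,0.067],"grip":85},{"offset":[3,8,-20],"dr":[0.037,-0.054,0.067],"grip":85},{"offset":[3,8,-20],"dr":[0.037,-0.054,0.067],"grip":85},{"offset":[3,8,-20],"dr":[0.037,-0.054,0.067],"grip":85},{"offset":[3,8,-20],"dr":[0.037,-0.054,0.067],"grip":85}]'
python3 - <<'E'
from h import *
s=sensors.read_state();print(s['qpos'],s['ee_pos'],s['joint_vel']);im,i=snap('wrist','wrist3');print(s['tool_rot']-Rt(42.3,35))
cv2.imwrite('pics/c4.png',cv2.resize(im[40:280,130:430],(750,600),interpolation=cv2.INTER_CUBIC))
E
```

```text
time: 2.67
ee_pos: [0.5176, 0.0605, 0.1787]
tool_rot: [[-0.671, 0.609, 0.423], [0.741, 0.55, 0.385], [0.002, 0.572, -0.82]]
contact_force: [-0.1, -0.2, -1.3]
finger_gap: 0.0849
[ 0.9188  0.2022 -0.9369  2.2643 -0.7018  0.3873  2.942 ] [0.5176 0.0605 0.1787] [ 1.6683  0.361  -1.7277  0.0066  0.1879 -0.2696  0.1129]
[[ 0.0018  0.0032 -0.0016]
 [ 0.0017 -0.0016 -0.0009]
 [ 0.0022 -0.0018 -0.0013]]
```

View pics/c4.png

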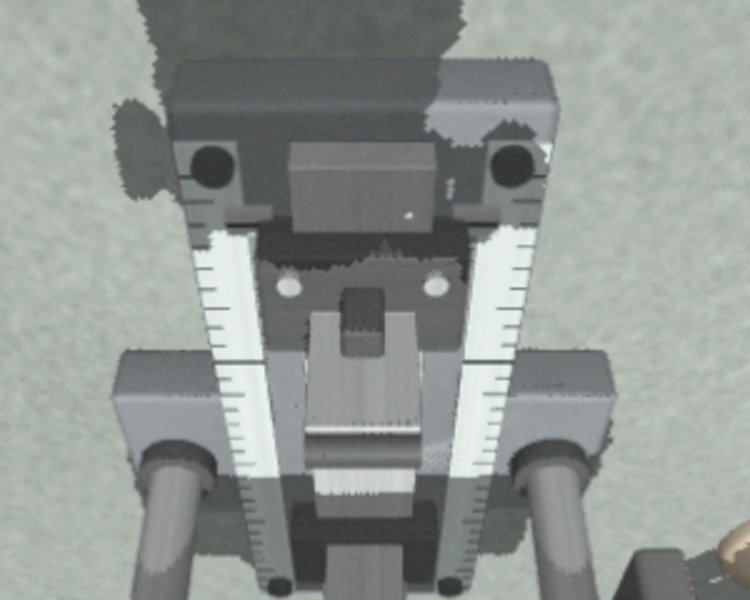

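```bash
cat >> h.py <<'E'
def fit(A,B):  # A tester coords, B world
    A=np.array(A);B=np.array(B);a=A-A.mean(0);b=B-B.mean(0)
    y=np.arctan2((a[:,0]*b[:,1]-a[:,1]*b[:,0]).sum(),(a*b).sum());R=np.array([[np.cos(y),-np.sin(y)],[np.sin(y),np.cos(y)]])
    O=B.mean(0)-R@A.mean(0);return y,O,(B-O)@R-A
E
python3 - <<'E'
from h import *
im,i=load('wrist3');g=lambda u,v:((u+.5)/2.5-.5+130,(v+.5)/2.5-.5+40)
px={(-.07,-.06):(214,362),(-.07,-.04):(265,362),(-.07,.04):(463,362),(-.07,.06):(515,361)}
B=[onz(i,g(*p),.032)[:2] for p in px.values()]
y,O,res=fit(list(px),B);print(np.degrees(y),O,res*1e3)
R=np.array([[np.cos(y),-np.sin(y)],[np.sin(y),np.cos(y)]])
for n,p,z in (('cornL',(172,105),.03),('cornR',(556,103),.03),('pL',(240,226),.034),('pR',(485,226),.034),('rollL',(306,432),.115),('rollR',(420,432),.115),('rollLmid',(306,448),.113),('upbackL',(308,312),.05),('boltL',(280,587),.036),('boltR',(450,587),.036)):
  P=onz(i,g(*p),z)[:2];print(n,P,(P-O)@R*1e3)
E
```

```text
42.24289842965052 [0.6503 0.1804] [[-0.0903 -0.9244]
 [ 0.0443 -0.1967]
 [ 0.3201  0.0216]
 [-0.2742  1.0995]]
cornL [0.5522 0.0117] [-186.0728  -58.9164]
cornR [0.4722 0.0991] [-186.4359   59.5894]
pL [0.574 0.054] [-141.463   -42.2703]
pR [0.5178 0.1163] [-141.1974   41.6528]
rollL [0.5649 0.0799] [-130.7063  -16.9525]
rollR [0.5424 0.105 ] [-130.5822   16.7387]
rollLmid [0.5732 0.0866] [-120.129  -17.614]
upbackL [0.5777 0.0879] [-115.918   -19.6475]
boltL [0.7673 0.2213] [114.1853 -48.3397]
boltR [0.703  0.2928] [114.6185  47.7715]
```

```bash
python3 -m inch '[{"offset":[0,0,10],"dr":[0.64,0.58,-1.23],"grip":85},{"offset":[0,0,20],"dr":[0.64,0.58,-1.23],"grip":85},{"offset":[0,0,20],"dr":[0.64,0.58,-1.23],"grip":85},{"offset":[0,0,20],"dr":[0.64,0.58,-1.23],"grip":85},{"offset":[0,0,20],"dr":[0.64,0.58,-1.23],"grip":85},{"offset":[0,0,20],"dr":[0.64,0.58,-1.23],"grip":85},{"offset":[0,0,20],"dr":[0.64,0.58,-1.23],"grip":85},{"offset":[0,0,20],"dr":[0.64,0.58,-1.23],"grip":85},{"offset":[0,0,20],"dr":[0.64,0.58,-1.23],"grip":85},{"offset":[0,0,20],"dr":[0.64,0.58,-1.23],"grip":85},{"offset":[0,0,20],"dr":[0.64,0.58,-1.23],"grip":85},{"offset":[0,0,20],"dr":[0.64,0.58,-1.23],"grip":85}]'
python3 - <<'E'
from h import *
s=sensors.read_state();print(s['qpos'],s['ee_pos'],s['joint_vel'])
D=np.diag([-1,-1,1.])
print(Ro.from_matrix(Rt(42.24,40)@D@s['tool_rot'].T).as_rotvec())
E
```

```text
time: 3.72
ee_pos: [0.5178, 0.0588, 0.1994]
tool_rot: [[0.563, 0.709, 0.425], [0.596, -0.705, 0.386], [0.573, 0.036, -0.819]]
contact_force: [-0.0, -0.1, 0.2]
finger_gap: 0.085
[ 0.7073  0.1151 -0.6851  2.2546 -0.8163  0.479   1.5181] [0.5178 0.0588 0.1994] [-0.176  -0.0255  0.1858  0.0122 -0.0687  0.0138 -1.4285]
[ 0.7813  0.6192 -1.296 ]
```

```bash
cat >> h.py <<'E'
YAW=42.24;OT=np.array([0.6503,0.1804])
_y=np.radians(YAW);R2=np.array([[np.cos(_y),-np.sin(_y)],[np.sin(_y),np.cos(_y)]])
def W(x,y,z): return np.r_[OT+R2@[x,y],z]
def T(P): return np.r_[(np.asarray(P)[:2]-OT)@R2,P[2]]
D=np.diag([-1,-1,1.])
def goal(P,yaw,tilt,back): # pinch-line point P world, TCP ahead of P by -back
    R=Rt(yaw,tilt)@D; s=sensors.read_state(); t=np.asarray(P)-back*R[:,2]
    print('offset mm',(t-s['ee_pos'])*1e3,'dr',Ro.from_matrix(R@s['tool_rot'].T).as_rotvec(),'| q',s['qpos'])
E
python3 -c "
from h import *
goal(W(-.111,0,.092),YAW,40,.09)"
```

```text
offset mm [  7.4508   8.086  -38.4526] dr [ 0.7813  0.6192 -1.296 ] | q [ 0.7073  0.1151 -0.6851  2.2546 -0.8163  0.479   1.5181]
```

```bash
python3 -m inch '[{"offset":[7,8,0],"dr":[0.78,0.62,-1.3],"grip":85},{"offset":[7,8,0],"dr":[0.78,0.62,-1.3],"grip":85},{"offset":[7,8,0],"dr":[0.78,0.62,-1.3],"grip":85},{"offset":[7,8,0],"dr":[0.78,0.62,-1.3],"grip":85},{"offset":[7,8,0],"dr":[0.78,0.62,-1.3],"grip":85},{"offset":[7,8,0],"dr":[0.78,0.62,-1.3],"grip":85},{"offset":[7,8,0],"dr":[0.78,0.62,-1.3],"grip":85},{"offset":[7,8,-10],"dr":[0.78,0.62,-1.3],"grip":85},{"offset":[7,8,-20],"dr":[0.78,0.62,-1.3],"grip":85},{"offset":[7,8,-30],"dr":[0.78,0.62,-1.3],"grip":85},{"offset":[7,8,-38],"dr":[0.78,0.62,-1.3],"grip":85},{"offset":[7,8,-38],"dr":[0.78,0.62,-1.3],"grip":85},{"offset":[7,8,-38],"dr":[0.78,0.62,-1.3],"grip":85},{"offset":[7,8,-38],"dr":[0.78,0.62,-1.3],"grip":85},{"offset":[7,8,-38],"dr":[0.78,0.62,-1.3],"grip":85},{"offset":[7,8,-38],"dr":[0.78,0.62,-1.3],"grip":85}]'
python3 - <<'E'
from h import *
goal(W(-.111,0,.092),YAW,40,.09)
im,i=snap('wrist','wrist4')
E
```

```text
time: 5.05
ee_pos: [0.5251, 0.067, 0.1617]
tool_rot: [[0.672, -0.568, 0.475], [-0.741, -0.517, 0.43], [0.001, -0.641, -0.768]]
contact_force: [0.2, 0.5, 0.0]
finger_gap: 0.0844
offset mm [ 0.2277 -0.1342 -0.7531] dr [ 0.0027 -0.0015  0.0003] | q [ 0.616   0.2038 -0.5887  2.3303 -1.2503  0.3868  0.3617]
```

View pics/wrist4.png

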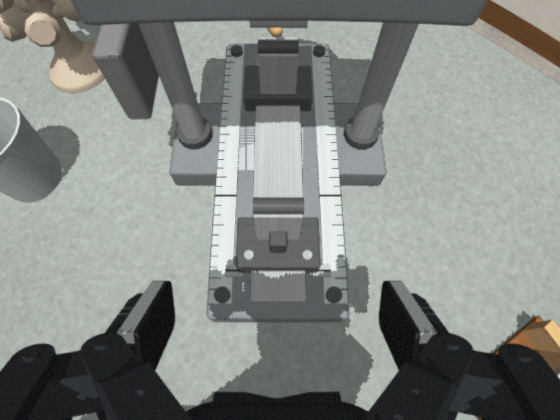

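```bash
python3 - <<'E'
from h import *
im,i=load('wrist4');cv2.imwrite('pics/c5.png',cv2.resize(im[170:330,180:380],(750,600),interpolation=cv2.INTER_CUBIC))
E
```

```text
(no output)
```

View pics/c5.png

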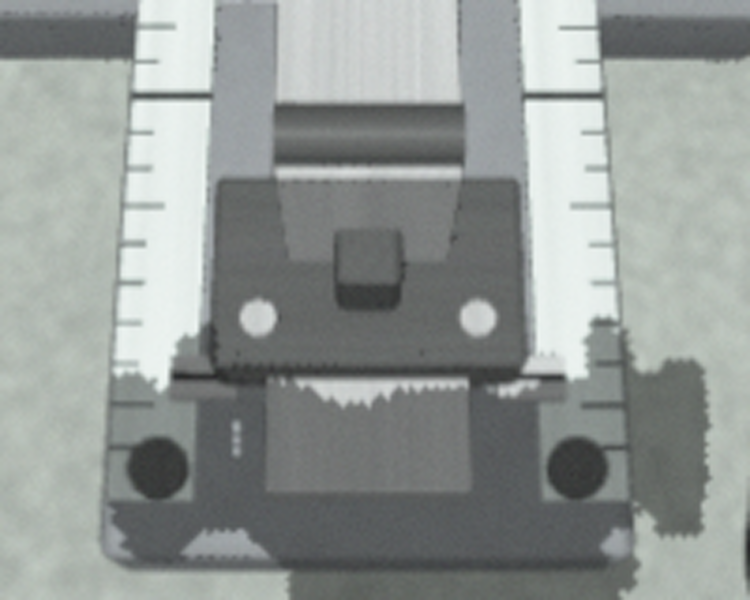

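```bash
python3 - <<'E'
from h import *
im,i=load('wrist4');g=lambda u,v:((u+.5)/3.75-.5+180,(v+.5)/3.75-.5+170)
for n,p,z in (('lineL',(130,95),.032),('lineR',(606,97),.032),('t140L',(118,362),.032),('pL',(175,376),.033),('pR',(563,376),.033),('rL',(275,120),.115),('rR',(463,120),.115),('rMid',(369,130),.114)):
  print(n,T(onz(i,g(*p),z))*1e3)
goal(W(-.112,0,.092),YAW,40,-.019)
E
```

```text
lineL [-70.9136  60.4484  32.    ]
lineR [-71.4406 -61.9778  32.    ]
t140L [-141.0936   58.8866   32.    ]
pL [-144.6778   44.9648   33.    ]
pR [-144.696   -46.7092   33.    ]
rL [-115.402    17.1827  115.    ]
rR [-115.3916  -18.0956  115.    ]
rMid [-117.0093   -0.4551  114.    ]
offset mm [ 51.3273  46.3312 -84.2717] dr [ 0.0025 -0.0015  0.0006] | q [ 0.6169  0.2039 -0.5895  2.3302 -1.2504  0.3867  0.3618]
```

```bash
python3 -m inch '[{"offset":[10,9,-16],"dr":[0,0,0],"grip":85},{"offset":[20,18,-33],"dr":[0,0,0],"grip":85},{"offset":[30,27,-50],"dr":[0,0,0],"grip":85},{"offset":[40,36,-67],"dr":[0,0,0],"grip":85},{"offset":[50,45,-84],"dr":[0,0,0],"grip":85},{"offset":[50,45,-84],"dr":[0,0,0],"grip":85},{"offset":[50,45,-84],"dr":[0,0,0],"grip":60},{"offset":[50,45,-84],"dr":[0,0,0],"grip":45}]'
python3 - <<'E'
from h import *
goal(W(-.1135,0,.092),YAW,40,-.019)
im,i=snap('wrist','wrist5')
E
```

```text
time: 5.77
ee_pos: [0.58, 0.1027, 0.0938]
tool_rot: [[0.684, -0.577, 0.446], [-0.729, -0.526, 0.438], [-0.018, -0.625, -0.781]]
contact_force: [0.7, 0.2, -0.4]
finger_gap: 0.0633
offset mm [ -4.6883   9.5743 -16.3595] dr [ 0.0024 -0.0296 -0.0166] | q [ 0.5785  0.4603 -0.7008  2.2422 -1.3657  0.17    0.5031]
```

View pics/wrist5.png

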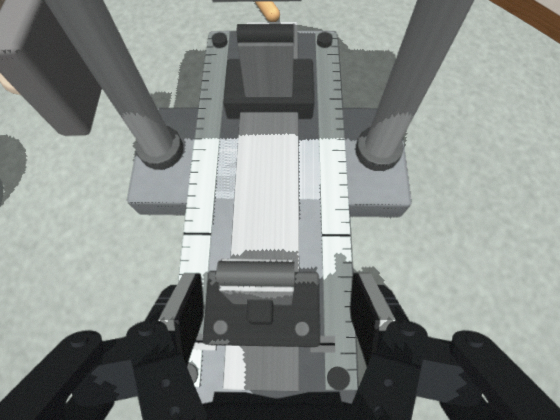

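```bash
python3 - <<'E'
from h import *
print(T(sensors.read_state()['ee_pos']))
goal(W(-.1135,0,.098),YAW,28,-.017)
E
```

```text
[-0.1045 -0.0103  0.0939]
offset mm [ -7.693    6.9554 -10.9327] dr [-0.1394  0.1244 -0.0142] | q [ 0.5791  0.4598 -0.701   2.2425 -1.3657  0.1699  0.503 ]
```

```bash
python3 -m inch '[{"offset":[-8,7,5],"dr":[-0.08,0.07,0],"grip":60},{"offset":[-8,7,5],"dr":[-0.139,0.124,-0.014],"grip":60},{"offset":[-8,7,-3],"dr":[-0.139,0.124,-0.014],"grip":60},{"offset":[-8,7,-11],"dr":[-0.139,0.124,-0.014],"grip":60},{"offset":[-8,7,-11],"dr":[-0.139,0.124,-0.014],"grip":60},{"offset":[-8,7,-11],"dr":[-0.139,0.124,-0.014],"grip":60}]'
python3 - <<'E'
from h import *
goal(W(-.1135,0,.098),YAW,28,-.017)
im,i=snap('wrist','wrist6')
E
```

```text
time: 6.32
ee_pos: [0.5716, 0.1116, 0.0839]
tool_rot: [[0.676, -0.649, 0.348], [-0.737, -0.597, 0.318], [0.002, -0.471, -0.882]]
contact_force: [0.5, -1.2, -0.9]
finger_gap: 0.06
offset mm [ 0.5601 -2.0992 -0.8973] dr [-0.0003  0.0027 -0.0052] | q [ 0.0041  0.3519 -0.1613  2.2075 -0.9006  0.2763 -0.1274]
```

View pics/wrist6.png

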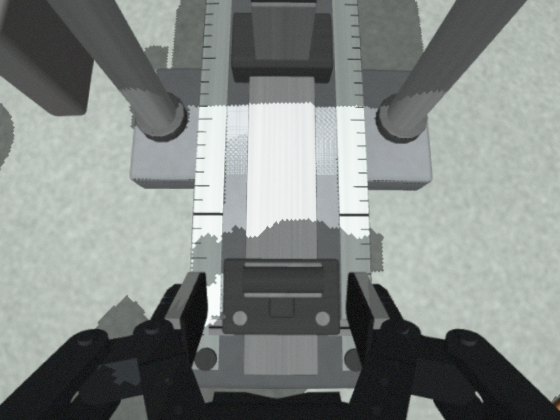

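```bash
python3 -m inch '[{"offset":[0.5,-2,-1],"dr":[0,0,0],"grip":60},{"offset":[0.5,-2,-1],"dr":[0,0,0],"grip":45},{"offset":[0.5,-2,-1],"dr":[0,0,0],"grip":38},{"offset":[0.5,-2,-1],"dr":[0,0,0],"grip":30},{"offset":[0.5,-2,-1],"dr":[0,0,0],"grip":30},{"offset":[0.5,-2,-1],"dr":[0,0,0],"grip":30}]'
python3 - <<'E'
from h import *
goal(W(-.1135,0,.098),YAW,28,-.017)
goal(W(-.060,0,.098),YAW,33,-.017)
im,i=snap('wrist','wrist7')
cv2.imwrite('pics/c7.png',cv2.resize(im[170:390,150:410],(709,600),interpolation=cv2.INTER_CUBIC))
E
```

```text
time: 6.87
ee_pos: [0.573, 0.1059, 0.083]
tool_rot: [[0.671, -0.653, 0.351], [-0.741, -0.592, 0.316], [0.002, -0.472, -0.882]]
contact_force: [-2.5, -3.2, 7.1]
finger_gap: 0.0301
offset mm [-0.78    3.5774  0.0332] dr [-0.0005  0.0036  0.0013] | q [ 0.0203  0.3548 -0.1673  2.2069 -0.9038  0.2749 -0.1191]
offset mm [39.774  40.4012  0.7859] dr [ 0.0582 -0.061   0.0014] | q [ 0.0203  0.3548 -0.1673  2.2069 -0.9038  0.2749 -0.1191]
```

View pics/c7.png

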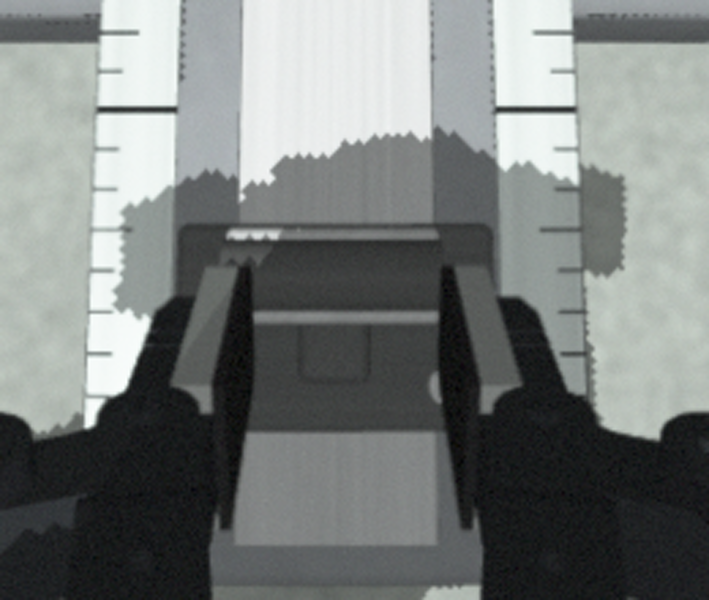

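```bash
python3 - <<'E'
from h import *
im,i=snap('side','side1');p=proj(i,W(-.11,0,.1))[0].astype(int);print(p)
im2,i2=snap('scene','scene1');q=proj(i2,W(-.11,0,.1))[0].astype(int);print(q)
c=lambda im,p:cv2.resize(im[p[1]-50:p[1]+50,p[0]-50:p[0]+50],(400,400),interpolation=cv2.INTER_CUBIC)
cv2.imwrite('pics/c8.png',np.hstack([c(im,p),c(im2,q)]))
w,iw=load('wrist7')
for P in (W(-.1135,.018,.115),W(-.1135,-.018,.115),W(-.1215,.018,.09),W(-.1215,-.018,.09)): print(proj(iw,P), (proj(iw,P)[0]-[150,170]+.5)*2.727)
E
```

```text
[265 186]
[318 224]
[[229.6376 266.3731]] [218.5352 264.1731]
[[311.4595 266.2913]] [441.6637 263.95  ]
[[235.529  284.4005]] [234.6011 313.3337]
[[306.8655 284.3251]] [429.1356 313.128 ]
```

View pics/c8.png

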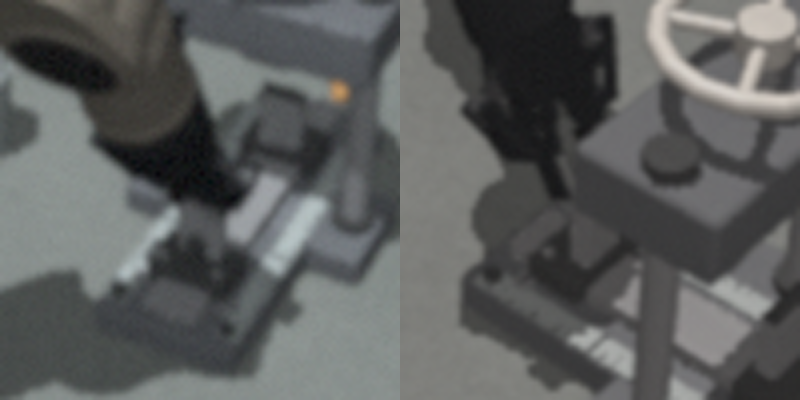

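```bash
python3 - <<'E'
from h import *
s=sensors.read_state();print(s['ee_pos'],T(s['ee_pos']),s['contact_force'],s['finger_gap'],s['torque'])
w,iw=load('wrist7')
R=s['tool_rot'];
for k in (0,-.01,-.019,-.03):
  for x in (-.015,.015): print(k,x,(proj(iw,s['ee_pos']+R[:,2]*k+R[:,0]*x)[0]-[150,170]+.5)*2.727)
w,iw=load('wrist6')
cv2.imwrite('pics/c9.png',cv2.resize(w[220:390,150:410],(780,510),interpolation=cv2.INTER_CUBIC))
E
```

```text
[0.573  0.1059 0.083 ] [-0.1073 -0.0031  0.083 ] [-3.1303 -3.2579  7.1855] 0.029645559906373523 [-0.5128  0.3376 -0.1025]
0 -0.015 [271.309 239.127]
0 0.015 [425.7632 239.0714]
-0.01 -0.015 [267.4682 261.5288]
-0.01 0.015 [429.917  261.4656]
-0.019 -0.015 [263.6627 283.7554]
-0.019 0.015 [434.0326 283.684 ]
-0.03 -0.015 [258.4887 314.0234]
-0.03 0.015 [439.6282 313.9397]
```

View pics/c9.png

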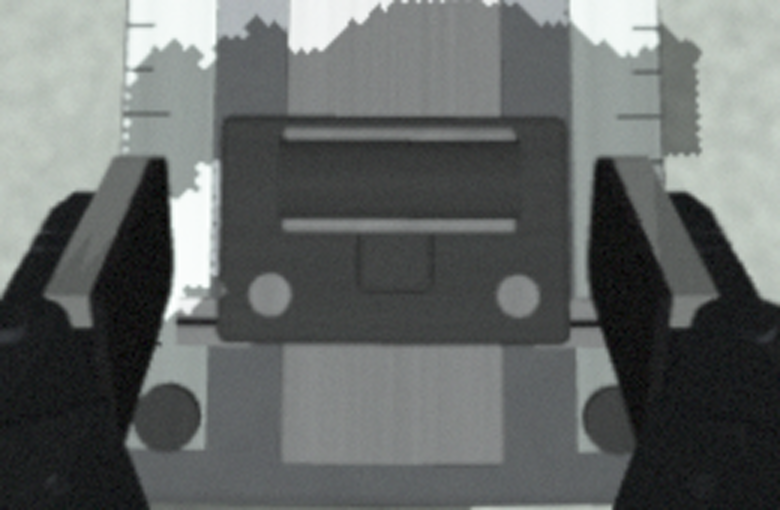

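```bash
python3 -m inch '[{"offset":[0,0,0],"dr":[0,0,0],"grip":26},{"offset":[0,0,0],"dr":[0,0,0],"grip":22},{"offset":[0,0,0],"dr":[0,0,0],"grip":20}]'

```

```text
time: 7.27
ee_pos: [0.5731, 0.105, 0.0834]
tool_rot: [[0.67, -0.653, 0.352], [-0.742, -0.591, 0.316], [0.002, -0.473, -0.881]]
contact_force: [-4.0, -1.9, 8.6]
finger_gap: 0.0204
```

```bash
python3 - <<'E'
from h import *
im,i=snap('wrist','wrist8')
cv2.imwrite('pics/c10.png',cv2.resize(im[220:390,150:410],(780,510),interpolation=cv2.INTER_CUBIC))
E
```

```text
(no output)
```

View pics/c10.png

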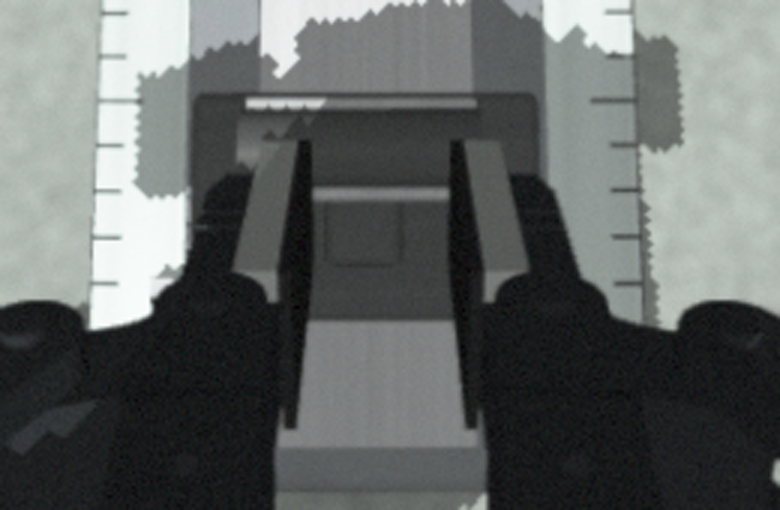

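The fingers closed to 20 mm without meeting the 36 mm upright. From their apparent width in the image, the pad ends sit about 30 mm behind the nominal TCP, so they were above the roller rather than beside the upright. I'll open, back off and check this away from contact.

```bash
python3 -m inch '[{"offset":[-2,0,10],"dr":[0,0,0],"grip":20},{"offset":[-9,-7,30],"dr":[0,0,0],"grip":0},{"offset":[-9,-7,30],"dr":[0,0,0],"grip":0},{"offset":[-9,-7,30],"dr":[0,0,0],"grip":0},{"offset":[-9,-7,30],"dr":[0,0,0],"grip":0}]'
python3 - <<'E'
from h import *
s=sensors.read_state();im,i=snap('wrist','wrist9');print(s['finger_gap'],proj(i,s['ee_pos']),[proj(i,s['ee_pos']+s['tool_rot']@np.array([0,0,k]))[0] for k in (-.019,-.03,-.04)])
print(T(s['ee_pos']))
snap('side','side2')
cv2.imwrite('pics/c11.png',cv2.resize(im[200:400,150:410],(780,600),interpolation=cv2.INTER_CUBIC))
E
```

```text
time: 7.73
ee_pos: [0.5642, 0.0978, 0.113]
tool_rot: [[0.67, -0.654, 0.352], [-0.742, -0.591, 0.315], [0.002, -0.473, -0.881]]
contact_force: [-0.9, 0.0, 0.6]
finger_gap: 0.0003
0.00029671307427917655 [[277.4143 257.173 ]] [array([277.5352, 273.5466]), array([277.6171, 284.6535]), array([277.7009, 296.0311])]
[-0.1193 -0.0032  0.113 ]
```

View pics/c11.png

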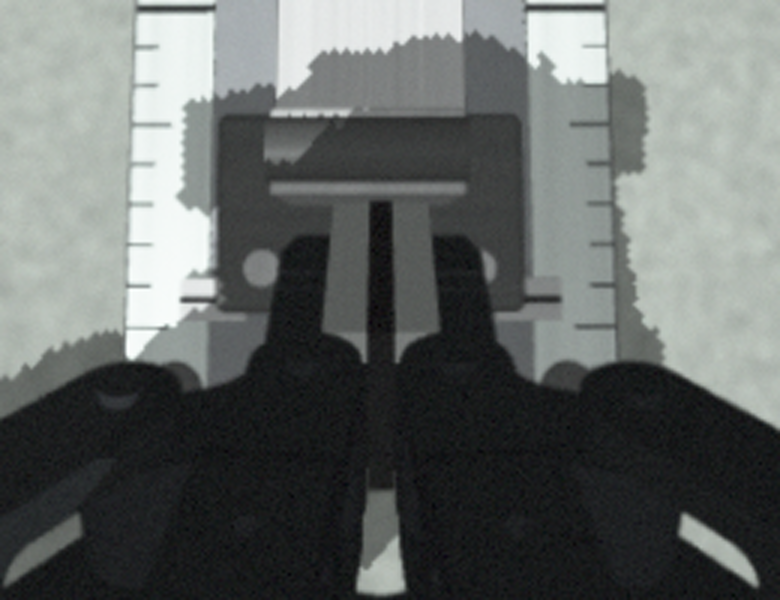

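```bash
python3 - <<'E'
from h import *
s=sensors.read_state();im,i=snap('scene','scene2')
p=proj(i,s['ee_pos'])[0];c0=p.astype(int)-[40,40]
c=cv2.resize(im[c0[1]:c0[1]+80,c0[0]:c0[0]+80],(600,600),interpolation=cv2.INTER_CUBIC)
c=cv2.convertScaleAbs(c,alpha=1.8,beta=10)
for k in (0,-.019,-.04):
  q=(proj(i,s['ee_pos']+s['tool_rot']@np.array([0,0,k]))[0]-c0+.5)*7.5; cv2.circle(c,tuple(int(v) for v in q),4,(0,0,255),-1)
cv2.imwrite('pics/c12.png',c)
E
```

```text
(no output)
```

View pics/c12.png

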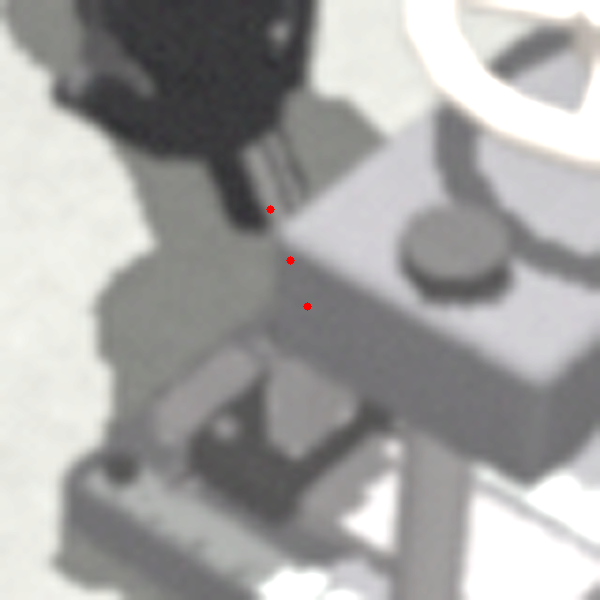

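Wrist and scene views agree that the visible finger ends are about 28–30 mm short of the nominal TCP. I'll reach further along the tool, to a depth that is safe under either reading, and test by closing.

```bash
python3 -c "
from h import *
goal(W(-.1135,-.001,.096),YAW,28,-.036)"
```

```text
offset mm [ 15.6886  16.5771 -48.3089] dr [-0.0011  0.0028  0.0025] | q [-0.0274  0.2838 -0.0919  2.212  -0.8313  0.3457 -0.1981]
```

```bash
python3 -m inch '[{"offset":[0,2,0],"dr":[0,0,0],"grip":60},{"offset":[0,2,0],"dr":[0,0,0],"grip":60},{"offset":[0,2,0],"dr":[0,0,0],"grip":60},{"offset":[4,6,-12],"dr":[0,0,0],"grip":60},{"offset":[8,10,-24],"dr":[0,0,0],"grip":60},{"offset":[12,13,-36],"dr":[0,0,0],"grip":60},{"offset":[15.7,16.6,-48],"dr":[0,0,0],"grip":60},{"offset":[15.7,16.6,-48],"dr":[0,0,0],"grip":60}]'
python3 - <<'E'
from h import *
goal(W(-.1135,-.001,.096),YAW,28,-.036)
im,i=snap('wrist','wrist10')
cv2.imwrite('pics/c13.png',cv2.resize(im[200:400,150:410],(780,600),interpolation=cv2.INTER_CUBIC))
E
```

```text
time: 8.55
ee_pos: [0.5787, 0.1154, 0.0625]
tool_rot: [[0.671, -0.655, 0.348], [-0.742, -0.592, 0.316], [-0.001, -0.47, -0.883]]
contact_force: [0.0, 0.1, 0.1]
finger_gap: 0.0602
offset mm [ 0.7841 -0.6681  1.748 ] dr [-0.0016 -0.0002  0.0019] | q [ 0.0343  0.4049 -0.2076  2.1997 -0.9577  0.2289 -0.0697]
```

View pics/c13.png

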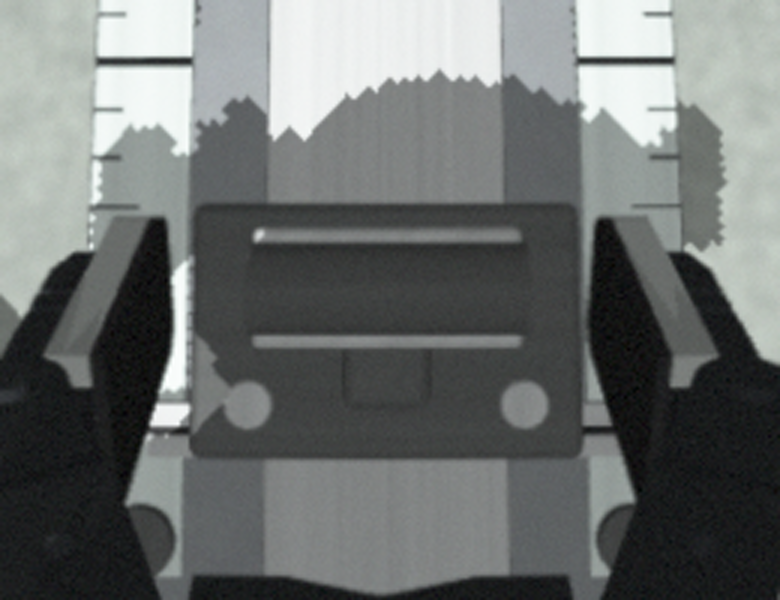

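```bash
python3 -m inch '[{"offset":[0.6,-1.2,1],"dr":[0,0,0],"grip":45},{"offset":[0.6,-1.2,1],"dr":[0,0,0],"grip":38},{"offset":[0.6,-1.2,1],"dr":[0,0,0],"grip":33},{"offset":[0.6,-1.2,1],"dr":[0,0,0],"grip":28},{"offset":[0.6,-1.2,1],"dr":[0,0,0],"grip":20},{"offset":[0.6,-1.2,1],"dr":[0,0,0],"grip":20}]'
python3 - <<'E'
from h import *
s=sensors.read_state();print(T(s['ee_pos']),s['qpos'])
im,i=snap('wrist','wrist11')
cv2.imwrite('pics/c14.png',cv2.resize(im[200:400,150:410],(780,600),interpolation=cv2.INTER_CUBIC))
E
```

```text
time: 9.1
ee_pos: [0.579, 0.1145, 0.0654]
tool_rot: [[0.671, -0.654, 0.349], [-0.741, -0.592, 0.317], [-0.001, -0.471, -0.882]]
contact_force: [-5.8, 0.2, 6.6]
finger_gap: 0.0346
[-0.0971 -0.0009  0.0654] [ 0.0318  0.3993 -0.2009  2.1987 -0.9528  0.2366 -0.0734]
```

View pics/c14.png

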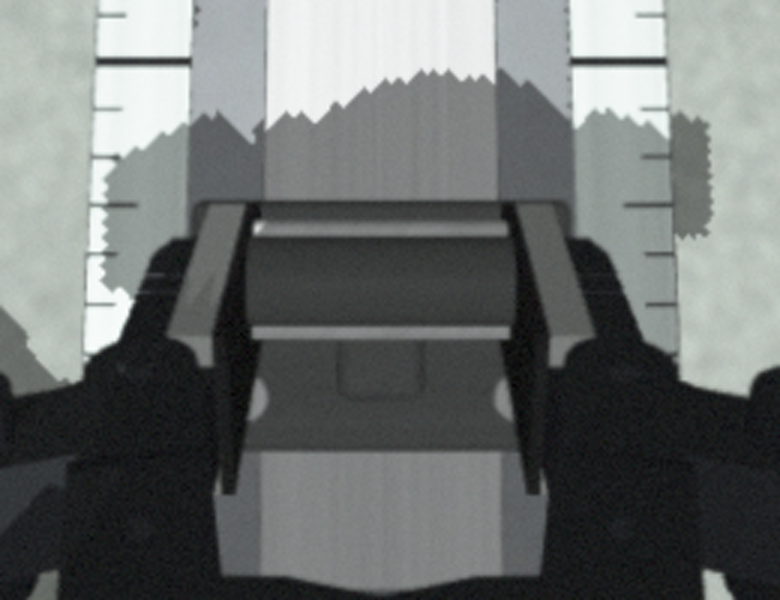

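```bash
python3 -c "
from h import *
goal(W(-.1135,-.001,.096),YAW,28,-.036)
goal(W(-.0685,-.001,.096),YAW,33,-.036)
goal(W(-.0685,-.001,.096),YAW,36,-.036)"
```

```text
offset mm [ 0.4879  0.2696 -1.1087] dr [-0.0025  0.0007  0.0011] | q [ 0.0318  0.3993 -0.2009  2.1987 -0.9528  0.2367 -0.0735]
offset mm [35.8063 32.3394  0.4853] dr [ 0.0561 -0.0639  0.001 ] | q [ 0.0318  0.3993 -0.2009  2.1987 -0.9528  0.2367 -0.0735]
offset mm [36.9563 33.3835  1.5528] dr [ 0.0913 -0.1027  0.001 ] | q [ 0.0318  0.3993 -0.2009  2.1987 -0.9528  0.2367 -0.0735]
```

```bash
python3 -m inch '[{"offset":[6,5.4,0.5],"dr":[0.009,-0.01,0],"grip":20},{"offset":[12,10.8,0.8],"dr":[0.018,-0.02,0],"grip":20},{"offset":[18,16.2,1],"dr":[0.028,-0.032,0],"grip":20},{"offset":[24,21.6,1],"dr":[0.037,-0.042,0],"grip":20},{"offset":[30,27,1],"dr":[0.047,-0.053,0],"grip":20},{"offset":[35.8,32.3,1],"dr":[0.056,-0.064,0],"grip":20},{"offset":[35.8,32.3,1],"dr":[0.056,-0.064,0],"grip":20},{"offset":[35.8,32.3,1],"dr":[0.056,-0.064,0],"grip":20}]'
python3 - <<'E'
from h import *
goal(W(-.0685,-.001,.096),YAW,33,-.036)
im,i=snap('wrist','wrist12')
E
```

```text
time: 9.82
ee_pos: [0.6157, 0.1477, 0.0675]
tool_rot: [[0.672, -0.62, 0.405], [-0.74, -0.564, 0.367], [0.001, -0.546, -0.838]]
contact_force: [2.9, 3.9, 1.0]
finger_gap: 0.0345
offset mm [-0.9573 -0.89   -1.7105] dr [-0.0005  0.0022 -0.0002] | q [ 0.0956  0.4562 -0.3141  2.1608 -1.2782  0.1761  0.2445]
```

View pics/wrist12.png

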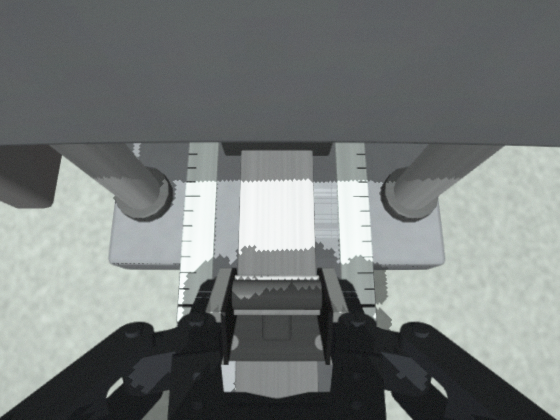

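```bash
python3 -m inch '[{"offset":[0,0,0],"dr":[0,0,0],"grip":50},{"offset":[0,0,0],"dr":[0,0,0],"grip":50},{"offset":[-7.4,-6.7,5],"dr":[0,0,0],"grip":50},{"offset":[-7.4,-6.7,5],"dr":[0,0,0],"grip":50}]'
python3 - <<'E'
from h import *
s=sensors.read_state();print(T(s['ee_pos']),s['qpos'])
im,i=snap('wrist','wrist13')
cv2.imwrite('pics/c15.png',cv2.resize(im[180:400,140:410],(736,600),interpolation=cv2.INTER_CUBIC))
E
```

```text
time: 10.2
ee_pos: [0.6071, 0.1389, 0.0724]
tool_rot: [[0.671, -0.621, 0.405], [-0.741, -0.563, 0.365], [0.002, -0.545, -0.838]]
contact_force: [-0.3, 0.1, -0.0]
finger_gap: 0.0503
[-0.0599 -0.0017  0.0724] [ 0.1039  0.4346 -0.3046  2.1788 -1.2707  0.1906  0.2429]
```

View pics/c15.png

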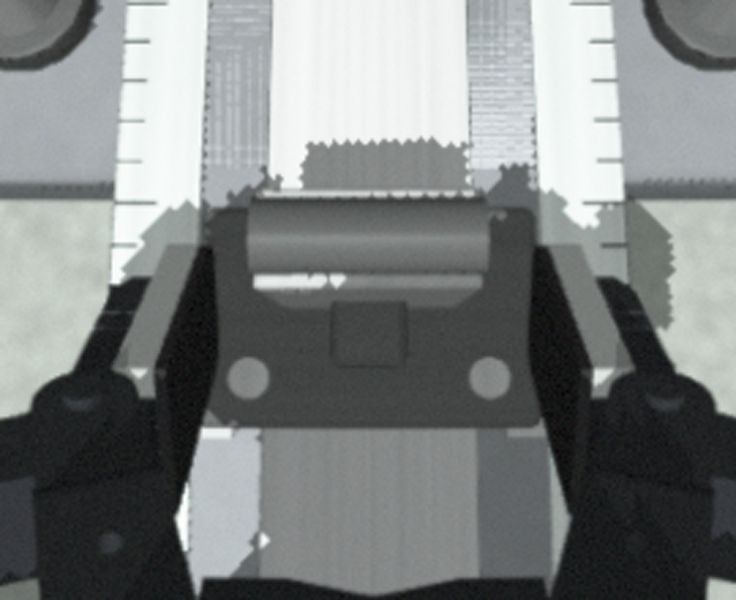

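```bash
python3 -m inch '[{"offset":[1.5,1.5,-7],"dr":[0,0,0],"grip":50},{"offset":[1.5,1.5,-7],"dr":[0,0,0],"grip":40},{"offset":[1.5,1.5,-7],"dr":[0,0,0],"grip":34},{"offset":[1.5,1.5,-7],"dr":[0,0,0],"grip":28},{"offset":[1.5,1.5,-7],"dr":[0,0,0],"grip":20},{"offset":[1.5,1.5,-7],"dr":[0,0,0],"grip":20}]'
python3 - <<'E'
from h import *
s=sensors.read_state();print(T(s['ee_pos']),s['qpos'])
im,i=snap('wrist','wrist14')
cv2.imwrite('pics/c16.png',cv2.resize(im[180:400,140:410],(736,600),interpolation=cv2.INTER_CUBIC))
E
```

```text
time: 10.75
ee_pos: [0.6083, 0.1409, 0.0653]
tool_rot: [[0.671, -0.621, 0.404], [-0.741, -0.563, 0.365], [0.001, -0.545, -0.839]]
contact_force: [-5.7, -1.9, 4.1]
finger_gap: 0.0341
[-0.0576 -0.001   0.0653] [ 0.1068  0.4512 -0.3129  2.178  -1.3305  0.1795  0.3058]
```

View pics/c16.png

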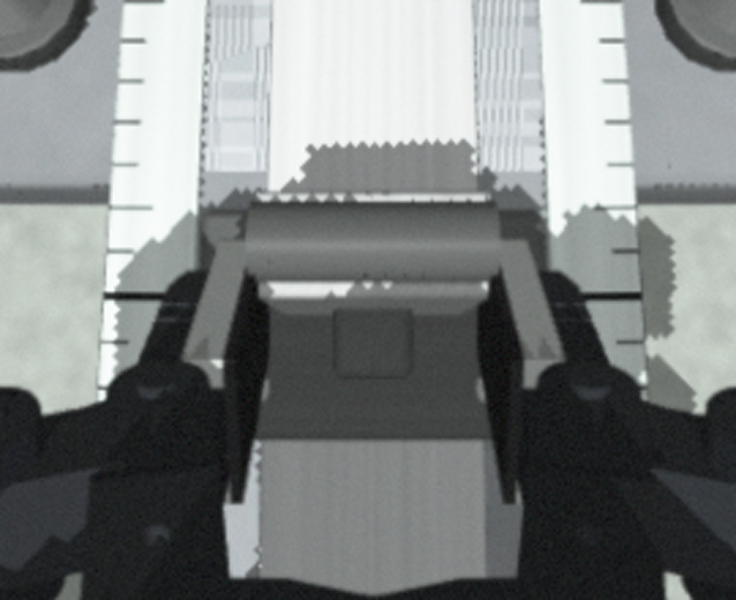

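```bash
python3 -m inch '[{"offset":[4,3.6,0],"dr":[0,0,0],"grip":20},{"offset":[8,7.2,0],"dr":[0,0,0],"grip":20},{"offset":[12,10.9,0],"dr":[0,0,0],"grip":20},{"offset":[16,14.5,0],"dr":[0,0,0],"grip":20},{"offset":[17.4,15.8,0],"dr":[0,0,0],"grip":20},{"offset":[17.4,15.8,0],"dr":[0,0,0],"grip":20},{"offset":[17.4,15.8,0],"dr":[0,0,0],"grip":20}]'
python3 - <<'E'
from h import *
s=sensors.read_state();print(T(s['ee_pos']),s['qpos'])
im,i=snap('wrist','wrist15')
cv2.imwrite('pics/c17.png',cv2.resize(im[180:400,140:410],(736,600),interpolation=cv2.INTER_CUBIC))
E
```

```text
time: 11.38
ee_pos: [0.6259, 0.1569, 0.0654]
tool_rot: [[0.672, -0.621, 0.404], [-0.741, -0.563, 0.365], [0.001, -0.545, -0.838]]
contact_force: [0.8, 0.9, -1.5]
finger_gap: 0.0341
[-0.0338 -0.001   0.0654] [ 0.0357  0.4668 -0.2637  2.1401 -1.2911  0.1853  0.236 ]
```

View pics/c17.png

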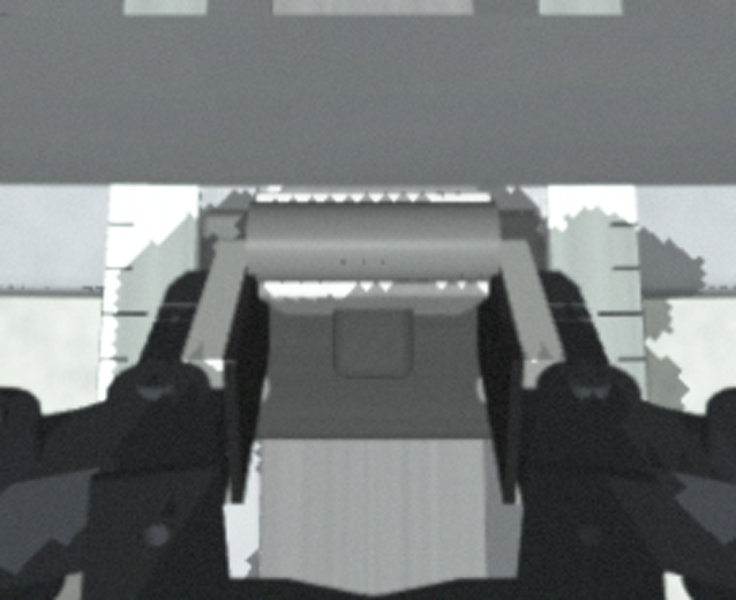

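```bash
python3 -m inch '[{"offset":[0,0,0],"dr":[0,0,0],"grip":55},{"offset":[0,0,0],"dr":[0,0,0],"grip":55},{"offset":[-10,-9,17],"dr":[0,0,0],"grip":55},{"offset":[-22,-20,38],"dr":[0,0,0],"grip":55},{"offset":[-40,-36,60],"dr":[0,0,0],"grip":55},{"offset":[-60,-55,75],"dr":[0,0,0],"grip":55},{"offset":[-60,-55,75],"dr":[0,0,0],"grip":55},{"offset":[-60,-55,75],"dr":[0,0,0],"grip":55}]'
python3 - <<'E'
from h import *
s=sensors.read_state();print(T(s['ee_pos']),s['qpos'])
im,i=snap('wrist','wrist16')
cv2.imwrite('pics/c18.png',cv2.resize(im[150:310,180:380],(750,600),interpolation=cv2.INTER_CUBIC))
E
```

```text
time: 12.1
ee_pos: [0.5664, 0.1007, 0.1418]
tool_rot: [[0.67, -0.621, 0.407], [-0.742, -0.562, 0.364], [0.003, -0.547, -0.837]]
contact_force: [-0.1, -0.5, -0.2]
finger_gap: 0.0549
[-0.1157 -0.0026  0.1418] [-0.0317  0.2335 -0.0502  2.2404 -1.0611  0.376   0.036 ]
```

View pics/wrist16.png

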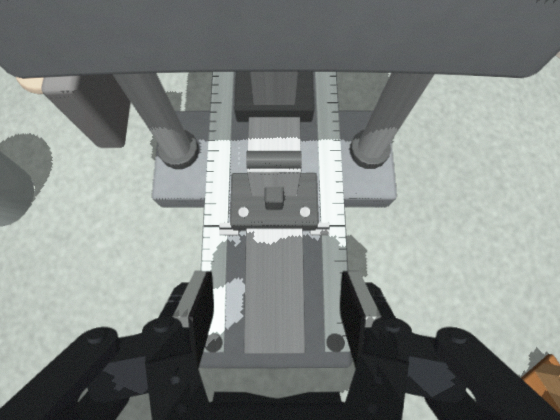

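View pics/c18.png

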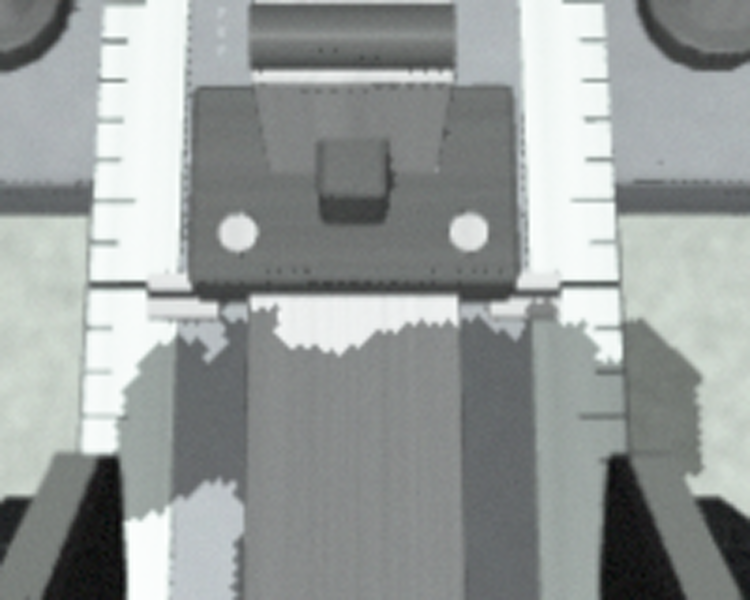

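```bash
python3 - <<'E'
from h import *
im,i=load('wrist16')
cv2.imwrite('pics/c19.png',np.vstack([cv2.resize(im[215:245,200:250],(700,420)),cv2.resize(im[215:245,300:350],(700,420))])[:600*2:1][:840:1][::1] if 0 else cv2.resize(np.hstack([im[218:243,200:245],im[218:243,305:350]]),(792,220),interpolation=cv2.INTER_NEAREST))
g=cv2.cvtColor(im,cv2.COLOR_BGR2GRAY)
for c in (205,207,222,225,228,318,322,325,340,343): print(c,g[220:238,c])
E
```

```text
205 [248 248 248 247 230 115 111 206 246 249 249 249 249 249 249 248 236 198]
207 [249 249 250 248 232 115 113 206 246 249 249 249 249 248 249 248 234 195]
222 [248 247 243 233 229 229 216 158  83 150 219 225 225 222 199 216 246 249]
225 [246 244 239 232 231 229 217 156  84 146 219 226 226 219 188 171 223 246]
228 [183 171 176 226 231 229 216 158  82 149 221 224 226 221 187 152 178 186]
318 [115 115 129 162 204 220 199 121  93 166 220 225 226 215 177 164 181 179]
322 [248 246 241 232 232 229 207 127  88 136 154 135 136 128 121 135 152 155]
325 [247 247 241 233 231 229 203 127  92 128 140 135 134 128 123 140 158 159]
340 [247 247 246 245 226  98 138 227 245 247 247 246 247 247 248 246 228 171]
343 [242 244 244 244 223  97 137 226 245 245 246 246 246 246 246 244 225 169]
```

View pics/c19.png

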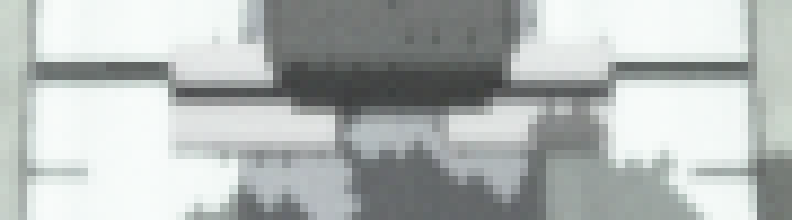

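```bash
python3 - <<'E'
from h import *
im,i=load('wrist16')
for u,v,z in ((206,225.6,.032),(342,225.35,.032),(225,228.0,.032),(225,228,.034),(322,227.9,.034),(206,237,.032)): print(u,v,z,T(onz(i,(u,v),z))*1e3)
print(T(i['position']))
E
```

```text
206 225.6 0.032 [-71.3668  57.6485  32.    ]
342 225.35 0.032 [-71.414  -58.7734  32.    ]
225 228.0 0.032 [-73.4977  41.2622  32.    ]
225 228 0.034 [-73.9745  40.9787  34.    ]
322 227.9 0.034 [-74.0771 -41.2275  34.    ]
206 237 0.032 [-81.3243  57.1792  32.    ]
[-0.1451 -0.0013  0.3322]
```

```bash
python3 -m inch '[{"offset":[20,20,-15],"dr":[0,0,0],"grip":55},{"offset":[38,37,-37],"dr":[0,0,0],"grip":55},{"offset":[50,47,-59],"dr":[0,0,0],"grip":55},{"offset":[59.5,56.2,-76],"dr":[0,0,0],"grip":50},{"offset":[59.5,56.2,-76],"dr":[0,0,0],"grip":45},{"offset":[59.5,56.2,-76],"dr":[0,0,0],"grip":38},{"offset":[59.5,56.2,-76],"dr":[0,0,0],"grip":32},{"offset":[59.5,56.2,-76],"dr":[0,0,0],"grip":26},{"offset":[59.5,56.2,-76],"dr":[0,0,0],"grip":20},{"offset":[59.5,56.2,-76],"dr":[0,0,0],"grip":20}]'
python3 - <<'E'
from h import *
s=sensors.read_state();print(T(s['ee_pos'])*1e3,s['qpos'])
E
```

```text
time: 12.98
ee_pos: [0.6251, 0.1562, 0.0642]
tool_rot: [[0.67, -0.622, 0.406], [-0.743, -0.563, 0.363], [0.003, -0.544, -0.839]]
contact_force: [6.0, -0.0, -14.6]
finger_gap: 0.0341
[-34.9345  -1.0266  64.245 ] [ 0.019   0.4654 -0.2444  2.1441 -1.3262  0.1885  0.2663]
```

```bash
python3 -m inch '[{"offset":[1.9,1.7,0],"dr":[0,0,0],"grip":20},{"offset":[1.9,1.7,0],"dr":[0,0,0],"grip":20},{"offset":[1.9,1.7,0],"dr":[0,0,0],"grip":20},{"offset":[1.9,1.7,0],"dr":[0,0,0],"grip":20}]'
python3 - <<'E'
from h import *
s=sensors.read_state();print(T(s['ee_pos'])*1e3)
E
```

```text
time: 13.32
ee_pos: [0.6262, 0.1571, 0.0641]
tool_rot: [[0.669, -0.623, 0.405], [-0.743, -0.563, 0.362], [0.003, -0.543, -0.84]]
contact_force: [-3.3, -4.6, -1.9]
finger_gap: 0.0342
[-33.5376  -1.0351  64.1303]
```

```bash
python3 -m inch '[{"offset":[1.5,1.4,0],"dr":[0,0,0],"grip":20},{"offset":[1.5,1.4,0],"dr":[0,0,0],"grip":20},{"offset":[1.5,1.4,0],"dr":[0,0,0],"grip":20},{"offset":[1.5,1.4,0],"dr":[0,0,0],"grip":20}]'
python3 - <<'E'
from h import *
s=sensors.read_state();print(T(s['ee_pos'])*1e3)
E
```

```text
time: 13.65
ee_pos: [0.6272, 0.158, 0.0641]
tool_rot: [[0.669, -0.623, 0.405], [-0.743, -0.563, 0.361], [0.003, -0.543, -0.84]]
contact_force: [-2.5, -3.7, -2.7]
finger_gap: 0.0342
[-32.1659  -1.1002  64.1073]
```

Moved about 2.8 mm in total. Releasing and checking.

```bash
python3 -m inch '[{"offset":[0,0,0],"dr":[0,0,0],"grip":55},{"offset":[0,0,0],"dr":[0,0,0],"grip":55},{"offset":[-10,-9,17],"dr":[0,0,0],"grip":55},{"offset":[-22,-20,38],"dr":[0,0,0],"grip":55},{"offset":[-40,-36,60],"dr":[0,0,0],"grip":55},{"offset":[-60,-55,75],"dr":[0,0,0],"grip":55},{"offset":[-60,-55,75],"dr":[0,0,0],"grip":55},{"offset":[-60,-55,75],"dr":[0,0,0],"grip":55}]'
python3 - <<'E'
from h import *
im,i=snap('wrist','wrist17')
g=cv2.cvtColor(im,cv2.COLOR_BGR2GRAY)
for c in (205,207,222,225,318,322,340,343): print(c,g[220:238,c])
cv2.imwrite('pics/c20.png',cv2.resize(im[205:255,190:365],(788,225),interpolation=cv2.INTER_CUBIC))
E
```

```text
time: 14.32
ee_pos: [0.5682, 0.1028, 0.1413]
tool_rot: [[0.669, -0.621, 0.409], [-0.744, -0.563, 0.361], [0.005, -0.545, -0.838]]
contact_force: [-0.0, 0.2, 0.6]
finger_gap: 0.0551
205 [249 250 249 249 249 250 249 229  99 114 212 249 250 250 250 250 251 251]
207 [250 249 249 249 249 249 248 230  97 113 211 247 249 249 249 249 249 249]
222 [249 249 249 239 211 230 233 229 217 161  87 152 219 226 227 221 195 206]
225 [248 248 246 239 213 231 232 229 218 159  84 151 222 227 227 224 202 214]
318 [117 119 122 116 119 134 165 199 199 122  93 166 221 228 228 218 170 146]
322 [249 249 246 232 213 231 232 229 202 101  58  96 128 133 136 130 120 137]
340 [248 247 247 248 248 248 239 188  83 141 227 247 248 248 249 249 249 248]
343 [244 244 244 246 247 246 238 184  81 138 226 246 246 247 247 247 247 247]
```

View pics/c20.png

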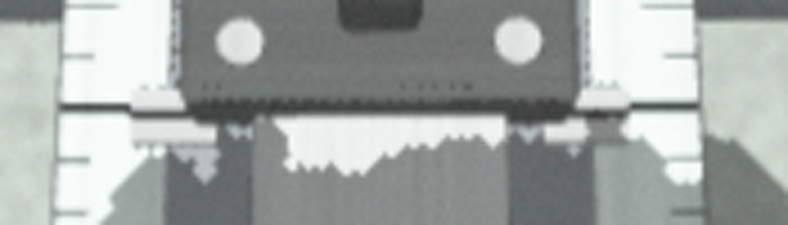

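```bash
python3 - <<'E'
from h import *
s=sensors.read_state(); print((W(-.032,-.001,.066)-s['ee_pos'])*1e3, Ro.from_matrix(Rt(YAW,33)@D@s['tool_rot'].T).as_rotvec())
E
```

```text
[ 58.9854  54.5117 -74.5735] [0.0031 0.0032 0.0038]
```

```bash
python3 -m inch '[{"offset":[20,18,-15],"dr":[0.003,0.003,0.004],"grip":55},{"offset":[38,35,-37],"dr":[0.003,0.003,0.004],"grip":55},{"offset":[49,45,-57],"dr":[0.003,0.003,0.004],"grip":55},{"offset":[59,54.5,-74.5],"dr":[0.003,0.003,0.004],"grip":50},{"offset":[59,54.5,-74.5],"dr":[0.003,0.003,0.004],"grip":45},{"offset":[59,54.5,-74.5],"dr":[0.003,0.003,0.004],"grip":38},{"offset":[59,54.5,-74.5],"dr":[0.003,0.003,0.004],"grip":32},{"offset":[59,54.5,-74.5],"dr":[0.003,0.003,0.004],"grip":26},{"offset":[59,54.5,-74.5],"dr":[0.003,0.003,0.004],"grip":20},{"offset":[61,56.3,-74.5],"dr":[0.003,0.003,0.004],"grip":20},{"offset":[61,56.3,-74.5],"dr":[0.003,0.003,0.004],"grip":20},{"offset":[61,56.3,-74.5],"dr":[0.003,0.003,0.004],"grip":20}]'
python3 - <<'E'
from h import *
s=sensors.read_state();print(T(s['ee_pos'])*1e3,s['qpos'])
E
```

```text
time: 15.37
ee_pos: [0.6279, 0.1588, 0.0654]
tool_rot: [[0.672, -0.622, 0.402], [-0.741, -0.564, 0.365], [0.0, -0.543, -0.84]]
contact_force: [-3.9, -3.7, -7.2]
finger_gap: 0.0338
[-31.1231  -0.9184  65.353 ] [-0.0164  0.4642 -0.2049  2.1366 -1.3171  0.2079  0.2495]
```

```bash
python3 -m inch '[{"offset":[1.4,1.3,0],"dr":[0,0,0],"grip":20},{"offset":[1.4,1.3,0],"dr":[0,0,0],"grip":20},{"offset":[1.4,1.3,0],"dr":[0,0,0],"grip":20},{"offset":[0.7,0.6,0],"dr":[0,0,0],"grip":40},{"offset":[0.7,0.6,0],"dr":[0,0,0],"grip":55},{"offset":[-10,-9,17],"dr":[0,0,0],"grip":55},{"offset":[-22,-20,38],"dr":[0,0,0],"grip":55},{"offset":[-40,-36,60],"dr":[0,0,0],"grip":55},{"offset":[-60,-55,75],"dr":[0,0,0],"grip":55},{"offset":[-60,-55,75],"dr":[0,0,0],"grip":55},{"offset":[-60,-55,75],"dr":[0,0,0],"grip":55}]'
python3 - <<'E'
from h import *
im,i=snap('wrist','wrist18')
g=cv2.cvtColor(im,cv2.COLOR_BGR2GRAY)
for c in (205,207,222,225,318,322,340,343): print(c,g[220:238,c])
cv2.imwrite('pics/c21.png',cv2.resize(im[205:255,190:365],(788,225),interpolation=cv2.INTER_CUBIC))
E
```

```text
time: 16.28
ee_pos: [0.5694, 0.1036, 0.1431]
tool_rot: [[0.671, -0.62, 0.407], [-0.741, -0.563, 0.365], [0.003, -0.546, -0.838]]
contact_force: [0.3, 0.5, -0.7]
finger_gap: 0.0551
205 [200 242 244 245 246 247 246 247 245 226 115 116 210 247 250 250 249 250]
207 [213 249 251 251 250 250 251 250 250 233 118 119 216 249 250 250 250 250]
222 [249 250 249 248 239 227 232 232 229 198  89 145 220 226 229 229 209 177]
225 [247 247 247 245 237 227 231 231 230 197  89 144 221 228 229 229 208 169]
318 [121 120 120 122 122 143 172 205 223 191  89 143 220 226 227 226 209 160]
322 [249 249 249 247 242 231 232 232 228 198  80  81 130 131 136 137 126 125]
340 [209 247 249 249 249 249 249 249 248 230 114 117 211 247 249 249 249 249]
343 [196 242 245 246 248 248 247 248 247 228 111 111 208 245 247 247 247 247]
```

View pics/c21.png

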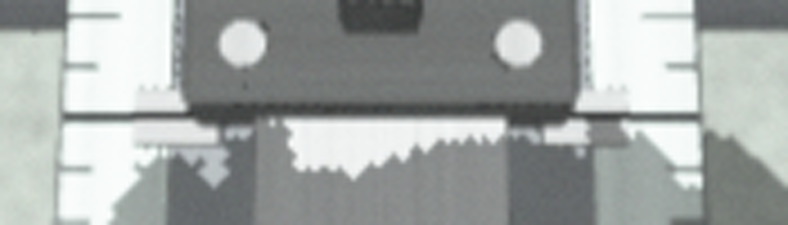

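The pointers' dark lines and the span line now share a row on both sides (about 230.4), so the support is on the line. Before the bar pick I'll check reach and q6, using a kinematic fit to the logged poses.

```bash
cat > kin.py <<'E'
from h import *
from scipy.optimize import least_squares
S=[([-0.108,0.478,0.022,1.556,-0.012,1.109,-0.083],[.675,0,.198]),([-0.1941,-0.062,0.1794,2.2396,-0.6347,0.5686,2.5909],[.5189,.0611,.258]),([0.221,0.0553,-0.2214,2.2583,-0.7253,0.4991,2.8324],[.5166,.0537,.2018]),([0.7073,0.1151,-0.6851,2.2546,-0.8163,0.479,1.5181],[.5178,.0588,.1994]),([0.616,0.2038,-0.5887,2.3303,-1.2503,0.3868,0.3617],[.5251,.067,.1617]),([0.1068,0.4512,-0.3129,2.178,-1.3305,0.1795,0.3058],[.6083,.1409,.0653]),([-0.0274,0.2838,-0.0919,2.212,-0.8313,0.3457,-0.1981],[.5642,.0978,.113]),([-0.0164,0.4642,-0.2049,2.1366,-1.3171,0.2079,0.2495],[.6279,.1588,.0654])]
Rz=lambda a:Ro.from_euler('z',a).as_matrix();Ry=lambda a:Ro.from_euler('y',a).as_matrix()
def cols(q):
    A=Rz(q[0]);B=A@Ry(q[1])@Rz(q[2]);C=B@Ry(q[3])@Rz(q[4]);E=C@Ry(q[5])@Rz(q[6])
    return np.c_[A[:,2],B[:,2],C[:,2],E[:,2]],E
M=np.vstack([cols(q)[0] for q,_ in S]);b=np.hstack([p for _,p in S])
L=np.linalg.lstsq(M,b,rcond=None)[0]
res=M@L-b
LO=np.array([-2.96,-.34,-1.41,.24,-1.37,.17,-2.96]);HI=np.array([2.96,2.1,1.46,2.44,4.51,1.92,2.96])
def ik(P,Rm,q0):
    f=lambda q:np.r_[(cols(q)[0]@L-P)*10,(cols(q)[1]@E0-Rm).ravel(),.01*(q-q0)]
    s=least_squares(f,np.clip(q0,LO+.01,HI-.01),bounds=(LO,HI));c=cols(s.x)[0]@L
    return s.x,np.linalg.norm(c-P)*1e3,np.degrees(np.linalg.norm(cols(s.x)[1]@E0-Rm)/1.414)
E0=cols(S[0][0])[1].T@np.array([[1,0,0],[0,-1,0],[0,0,-1.]])
E
python3 - <<'E'
from kin import *
print(L,abs(res).max(),'\n',E0)
s=sensors.read_state();print(abs(cols(s['qpos'])[1]@E0-s['tool_rot']).max(), cols(s['qpos'])[0]@L-s['ee_pos'])
by=-15.7;c=np.array([.5975,-.22]);ex=np.array([np.cos(np.radians(by)),np.sin(np.radians(by))])
for tilt in (20,25,28,30,33,36):
  for off in (-.066,):
    P=np.r_[c+ex*off,.045];R=Rt(by,tilt)@D
    print('pick',tilt,*ik(P+R[:,2]*.037,R,s['qpos']))
    R=Rt(YAW,tilt)@D;print('  place',*ik(W(-.066,0,.120)+R[:,2]*.037,R,s['qpos']))
E
```

```text
[-0.1309  0.68    0.6113 -0.0895] 0.24116137166194235 
 [[-1.     -0.0001 -0.0013]
 [ 0.0001 -1.      0.0005]
 [-0.0013  0.0005  1.    ]]
1.4811572830275623 [-0.0684 -0.1168 -0.0161]
pick 20 [-0.2402  0.5045 -0.1386  2.1512  0.589   0.17    0.9289] 0.01803904452468128 0.0230218368047544
  place [-0.0108  0.4488  0.3242  2.0594  0.0582  0.3431  1.0431] 0.0013516159235262752 0.0034460807589143695
pick 25 [-0.1396  0.5163 -0.2597  2.1325  1.1597  0.17    0.3863] 0.024721887668897633 0.0318116256555473
  place [-0.0616  0.4624  0.398   2.0417  0.0769  0.2784  1.0273] 0.001044314875358294 0.0036664958896133496
pick 28 [-0.1203  0.5195 -0.2831  2.1215  1.4228  0.17    0.1331] 0.02801074529076082 0.03615822171384485
  place [-0.0951  0.4718  0.4465  2.0311  0.0811  0.2399  1.0225] 0.0008585645045008901 0.003834708246247527
pick 30 [-0.1178  0.5199 -0.2861  2.1142  1.5882  0.17   -0.028 ] 0.030711813326682977 0.03969372290556696
  place [-0.1182  0.4786  0.48    2.0241  0.0804  0.2143  1.0217] 0.0007460970738047373 0.0039550484379778554
pick 33 [ 0.0253  0.5483 -0.4641  2.1035  1.7777  0.2608 -0.1706] 0.0218362695255704 0.029031516103526982
  place [-0.1532  0.4897  0.5312  2.0137  0.074   0.1761  1.0245] 0.0006190457249054644 0.004136775022748083
pick 36 [ 0.1335  0.5818 -0.6036  2.093   1.8873  0.3411 -0.2342] 0.01708134164123523 0.023628132606966664
  place [-0.0377  0.4647  0.3893  2.0035  0.6422  0.17    0.4913] 0.021709931172825388 0.03056494150141469
```

```bash
python3 - <<'E'
import kin,itertools,numpy as np
from kin import *
s=sensors.read_state();out=[]
SS=S+[(list(s['qpos']),list(s['ee_pos']))]
for sg in itertools.product((1,-1),repeat=7):
  M=np.vstack([cols(np.array(q)*sg)[0] for q,_ in SS]);b=np.hstack([p for _,p in SS]);L=np.linalg.lstsq(M,b,rcond=None)[0]
  out.append((abs(M@L-b).max(),sg,L))
out.sort(key=lambda t:t[0])
for o in out[:6]: print(o)
E
```

```text
(np.float64(0.06715134368915739), (-1, 1, -1, 1, -1, 1, 1), array([0.1734, 0.5808, 0.5129, 0.2375]))
(np.float64(0.06715134368915739), (-1, 1, -1, 1, -1, 1, -1), array([0.1734, 0.5808, 0.5129, 0.2375]))
(np.float64(0.1292679315155454), (-1, 1, -1, 1, 1, 1, 1), array([0.165 , 0.5089, 0.641 , 0.038 ]))
(np.float64(0.1292679315155454), (-1, 1, -1, 1, 1, 1, -1), array([0.165 , 0.5089, 0.641 , 0.038 ]))
(np.float64(0.14244579000699065), (-1, 1, -1, 1, 1, -1, 1), array([0.0638, 0.5596, 0.5867, 0.0484]))
(np.float64(0.14244579000699065), (-1, 1, -1, 1, 1, -1, -1), array([0.0638, 0.5596, 0.5867, 0.0484]))
```

```bash
python3 - <<'E'
import itertools
from kin import *
s=sensors.read_state()
SS=S+[(list(s['qpos']),list(s['ee_pos'])),([-0.0317,0.2335,-0.0502,2.2404,-1.0611,0.376,0.036],[.5664,.1007,.1418]),([0.0357,0.4668,-0.2637,2.1401,-1.2911,0.1853,0.236],[.6259,.1569,.0654]),([0.0041,0.3519,-0.1613,2.2075,-0.9006,0.2763,-0.1274],[.5716,.1116,.0839]),([0.5785,0.4603,-0.7008,2.2422,-1.3657,0.17,0.5031],[.58,.1027,.0938]),([0.9188,0.2022,-0.9369,2.2643,-0.7018,0.3873,2.942],[.5176,.0605,.1787])]
out=[]
def fr(q):
  A=Rz(q[0]);B1=A@Ry(q[1]);B=B1@Rz(q[2]);C1=B@Ry(q[3]);C=C1@Rz(q[4]);D1=C@Ry(q[5]);E=D1@Rz(q[6]);return A,B,C,E
for sg in itertools.product((1,-1),repeat=7):
  M=np.vstack([np.hstack(fr(np.array(q)*sg)) for q,_ in SS]);b=np.hstack([p for _,p in SS]);L=np.linalg.lstsq(M,b,rcond=1e-4)[0]
  out.append((abs(M@L-b).max(),sg,L))
out.sort(key=lambda t:t[0])
for o in out[:4]: print(o)
q=np.array(s['qpos'])
best=[]
for sg in itertools.product((1,-1),repeat=7):
  E1=fr(q*sg)[3].T@s['tool_rot'];E2=fr(np.array(S[0][0])*sg)[3].T@np.diag([1,-1,-1.]);best.append((abs(E1-E2).max(),sg))
print(sorted(best)[:4])
E
```

```text
(np.float64(0.00039530038403119694), (-1, 1, -1, 1, -1, 1, 1), array([ 0.    , -0.0304,  0.2873,  0.0004, -0.0314,  0.5418,  0.0001,
       -0.0007,  0.4722, -0.0002, -0.0001,  0.3594]))
(np.float64(0.00043949460797278184), (-1, 1, -1, 1, -1, 1, -1), array([ 0.    , -0.0305,  0.2872,  0.0005, -0.0312,  0.5419,  0.    ,
       -0.0008,  0.4721, -0.0001,  0.    ,  0.3594]))
(np.float64(0.026609578146545992), (-1, 1, -1, -1, -1, 1, -1), array([-0.0505, -0.0822, -0.2039,  0.973 ,  0.1703,  0.6843,  0.0475,
       -0.0984,  0.5114, -0.0156, -0.0259, -0.047 ]))
(np.float64(0.027314688143537283), (-1, 1, -1, -1, -1, -1, -1), array([-0.039 , -0.0857, -0.1407,  0.8951,  0.203 ,  0.5027, -0.0364,
       -0.1439,  0.5025, -0.0052, -0.0284, -0.1795]))
[(np.float64(0.001329792426140925), (-1, 1, -1, 1, -1, 1, -1)), (np.float64(0.04326248601082292), (-1, 1, 1, 1, -1, 1, -1)), (np.float64(0.08931314381197707), (1, 1, -1, 1, -1, 1, -1)), (np.float64(0.09495893576948627), (1, 1, 1, 1, -1, 1, -1))]
```

Excellent: the kinematics fit to 0.4 mm. Now I'll check feasibility of the pick and place.

```bash
cat > kin.py <<'E'
from h import *
from scipy.optimize import least_squares
SG=np.array([-1,1,-1,1,-1,1,-1]);LL=np.array([0,-.0304,.2873,.0004,-.0314,.5418,0,-.0008,.4722,0,0,.3594])
Rz=lambda a:Ro.from_euler('z',a).as_matrix();Ry=lambda a:Ro.from_euler('y',a).as_matrix()
def fk(q):
    q=q*SG;A=Rz(q[0]);B=A@Ry(q[1])@Rz(q[2]);C=B@Ry(q[3])@Rz(q[4]);E=C@Ry(q[5])@Rz(q[6])
    return np.hstack([A,B,C,E])@LL,E@E0
E0=np.eye(3);E0=fk(np.array([-0.108,0.478,0.022,1.556,-0.012,1.109,-0.083]))[1].T@np.diag([1,-1,-1.])
LO=np.array([-2.96,-.34,-1.41,.24,-1.37,.17,-2.96]);HI=np.array([2.96,2.1,1.46,2.44,4.51,1.92,2.96])
def ik(P,Rm,q0):
    def f(q):
        p,E=fk(q);return np.r_[(p-P)*10,(E-Rm).ravel(),.003*(q-q0)]
    s=least_squares(f,np.clip(q0,LO+.01,HI-.01),bounds=(LO,HI));p,E=fk(s.x)
    return np.round(s.x,2),round(np.linalg.norm(p-P)*1e3,1),round(np.degrees(np.linalg.norm(E-Rm)/1.414),2)
E
python3 - <<'E'
from kin import *
s=sensors.read_state();print(fk(s['qpos'])[0]-s['ee_pos'],abs(fk(s['qpos'])[1]-s['tool_rot']).max())
by=-15.7;c=np.array([.5975,-.22]);ex=np.array([np.cos(np.radians(by)),np.sin(np.radians(by))])
q0=s['qpos'].copy();q1=q0.copy();q1[0]=.35;q1[4]=0;q1[6]-=1
for tilt in (15,20,25,28,30,33):
    P=np.r_[c-ex*.066,.045];R=Rt(by,tilt)@D
    print('pick',tilt,*ik(P+R[:,2]*.037,R,q1))
    R=Rt(YAW,tilt)@D;print('  place',*ik(W(-.066,0,.120)+R[:,2]*.037,R,q0))
# far end, yaw+180
for tilt in (20,30,35):
    R=Rt(by+180,tilt)@D;P=np.r_[c+ex*.066,.045]
    for k in (2.5,-.5):
      q2=q0.copy();q2[6]=k;q2[5]=1.5
      print('far',tilt,*ik(P+R[:,2]*.037,R,q2))
E
```

```text
[-0.0001 -0.0001  0.0001] 0.0012714926894699108
pick 15 [ 0.14  0.49  0.13  2.15 -0.23  0.25 -1.38] 0.0 0.0
  place [-0.58  0.45  0.41  2.   -0.59  0.57 -0.59] 0.0 0.0
pick 20 [-0.02  0.49  0.32  2.22 -0.99  0.17 -0.64] 0.0 0.01
  place [-0.49  0.42  0.32  2.05 -0.7   0.48 -0.46] 0.0 0.0
pick 25 [-0.05  0.5   0.37  2.25 -1.37  0.17 -0.26] 1.5 2.82
  place [-0.37  0.4   0.19  2.1  -0.86  0.39 -0.28] 0.0 0.0
pick 28 [-0.03  0.49  0.35  2.24 -1.37  0.17 -0.26] 3.0 5.53
  place [-0.26  0.4   0.08  2.12 -0.97  0.34 -0.14] 0.0 0.0
pick 30 [-0.02  0.49  0.34  2.24 -1.37  0.17 -0.25] 3.9 7.33
  place [-0.19  0.4  -0.    2.14 -1.06  0.31 -0.04] 0.0 0.0
pick 33 [ 0.01  0.48  0.32  2.24 -1.37  0.17 -0.24] 5.4 10.03
  place [-0.05  0.4  -0.14  2.16 -1.23  0.26  0.16] 0.0 0.0
far 20 [-0.08  1.    0.63  1.32 -0.49  1.35  1.9 ] 0.0 0.0
far 20 [ 0.27  0.9  -0.02  1.29  0.01  1.3   1.54] 0.0 0.0
far 30 [-0.03  1.1   0.61  1.14 -0.45  1.57  1.86] 0.0 0.0
far 30 [ 0.26  1.01  0.    1.11 -0.01  1.54  1.56] 0.0 0.0
far 35 [-0.    1.15  0.6   1.05 -0.44  1.69  1.85] 0.0 0.0
far 35 [ 0.25  1.07  0.01  1.02 -0.02  1.66  1.56] 0.0 0.0
```

```bash
python3 -m inch '[{"offset":[-15,-25,25],"dr":[0,0,0.0],"grip":55},{"offset":[-25,-55,50],"dr":[0,0,0.05],"grip":55},{"offset":[-25,-85,70],"dr":[0,0,0.15],"grip":55},{"offset":[-20,-115,90],"dr":[0,0,0.27],"grip":55},{"offset":[-10,-145,90],"dr":[0,0,0.39],"grip":55},{"offset":[0,-175,90],"dr":[0,0,0.51],"grip":55},{"offset":[10,-205,90],"dr":[0,0,0.63],"grip":55},{"offset":[20,-230,90],"dr":[0,0,0.75],"grip":55},{"offset":[30,-250,90],"dr":[0,0,0.87],"grip":55},{"offset":[45,-270,90],"dr":[0,0,0.99],"grip":55},{"offset":[60,-290,90],"dr":[0,0,1.11],"grip":55},{"offset":[75,-305,90],"dr":[0,0,1.23],"grip":55},{"offset":[90,-320,90],"dr":[0,0,1.35],"grip":55},{"offset":[100,-330,90],"dr":[0,0,1.47],"grip":55},{"offset":[110,-340,90],"dr":[0,0,1.59],"grip":55},{"offset":[120,-345,90],"dr":[0,0,1.71],"grip":55},{"offset":[125,-351,90],"dr":[0,0,1.83],"grip":55},{"offset":[125,-351,90],"dr":[0,0,1.95],"grip":55},{"offset":[125,-351,90],"dr":[0,0,2.07],"grip":55},{"offset":[125,-351,90],"dr":[0,0,2.13],"grip":55}]'
python3 - <<'E'
from h import *
s=sensors.read_state();print(s['qpos'],s['joint_vel'])
im,i=snap('wrist','wrist19')
E
```

```text
time: 18.0
ee_pos: [0.6939, -0.2415, 0.2396]
tool_rot: [[0.308, 0.849, -0.43], [0.951, -0.271, 0.147], [0.008, -0.454, -0.891]]
contact_force: [0.1, 0.9, -1.2]
finger_gap: 0.0552
[ 0.1053  0.936   0.4323  0.815  -0.3044  1.9145  1.6816] [-0.8407  0.0501  1.5608 -0.0077 -0.3937 -0.0026  1.5253]
```

View pics/wrist19.png

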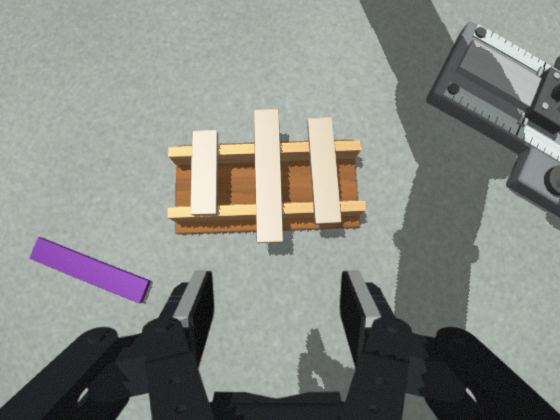

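The wrist view shows three pale bars on the rack. The longest is the middle one, from about (266,110) to (270,241). The purple decoy at (90,270) lies on the bench. I'll measure the long bar.

```bash
cat >> kin.py <<'E'
def bars(f,z=.05):
    im,i=load(f);h=cv2.cvtColor(im,cv2.COLOR_BGR2HSV)
    m=cv2.inRange(h,(8,15,150),(25,85,255))
    out=[]
    for c in cv2.findContours(m,cv2.RETR_EXTERNAL,cv2.CHAIN_APPROX_NONE)[0]:
        if cv2.contourArea(c)<300: continue
        w=np.array([onz(i,p[0].astype(float),z)[:2] for p in c])*1e3
        (cx,cy),(a,b),t=cv2.minAreaRect(w.astype(np.float32))
        if a>b: ang=t
        else: ang=t+90
        if ang>90: ang-=180
        out.append((c.mean(0)[0].round(0),np.round([cx,cy,max(a,b),min(a,b),ang],1)));print(*out[-1])
    return out
E
python3 - <<'E'
from kin import *
bars('wrist19');bars('side0')
E
```

```text
[203. 172.] [ 573.7 -284.2   95.4   28.7  -17.3]
[324. 170.] [ 611.3 -157.7  120.2   29.   -14.8]
[267. 175.] [ 597.3 -218.9  150.6   30.4  -16.4]
[322. 294.] [ 572.2 -288.8   97.2   32.3  -16.6]
[318. 272.] [ 596.3 -222.9  152.2   33.7  -16. ]
[313. 252.] [ 613.  -151.2  122.3   56.4  -15.4]
[ 21. 137.] [-186.1  765.2  214.5  177.5  -85.6]
[451.  82.] [1571.1  675.6 2240.9 1556.7   73.9]
[54. 20.] [ -62.7 2094.6  856.9  109.3  -83.9]
[15. 56.] [-272.  1867.8 1610.1  195.1  -84.9]
```

```bash
cat >> kin.py <<'E'
def pick(c,ang,off,adv,tilt=33):
    ex=np.array([np.cos(np.radians(ang)),np.sin(np.radians(ang))]);R=Rt(ang+180,tilt)@D;P=np.r_[np.array(c)+ex*off,.045]
    s=sensors.read_state();t=P+R[:,2]*adv
    print('offset',(t-s['ee_pos'])*1e3,'dr',Ro.from_matrix(R@s['tool_rot'].T).as_rotvec(),'ik',*ik(t,R,s['qpos']))
E
python3 - <<'E'
from kin import *
pick([.5973,-.219],-16.4,.066,-.03)
pick([.5973,-.219],-16.4,.066,.037)
E
```

```text
offset [ -20.7091   -4.2725 -173.1024] dr [0.0249 0.1094 0.0157] ik [ 0.1   1.1   0.41  0.91 -0.3   1.76  1.72] 0.0 0.0
offset [ -55.7152    6.0304 -229.2933] dr [0.0249 0.1094 0.0157] ik [ 0.08  1.08  0.4   1.08 -0.3   1.62  1.74] 0.0 0.0
```

```bash
python3 -m inch '[{"offset":[-5,-2,-40],"dr":[0.02,0.1,0.015],"grip":48},{"offset":[-10,-3,-80],"dr":[0.025,0.109,0.016],"grip":48},{"offset":[-15,-4,-120],"dr":[0.025,0.109,0.016],"grip":48},{"offset":[-18,-4,-150],"dr":[0.025,0.109,0.016],"grip":48},{"offset":[-20.7,-4.3,-160],"dr":[0.025,0.109,0.016],"grip":48},{"offset":[-20.7,-4.3,-160],"dr":[0.025,0.109,0.016],"grip":48},{"offset":[-20.7,-4.3,-160],"dr":[0.025,0.109,0.016],"grip":48}]'
python3 - <<'E'
from kin import *
im,i=snap('wrist','wrist20')
bars('wrist20')
pick([.5973,-.219],-16.4,.066,.037)
E
```

```text
time: 18.63
ee_pos: [0.677, -0.2421, 0.084]
tool_rot: [[0.283, 0.805, -0.521], [0.959, -0.237, 0.154], [0.001, -0.544, -0.839]]
contact_force: [-0.1, -0.5, 0.7]
finger_gap: 0.0478
[172. 138.] [ 571.5 -289.7   95.2   40.1  -16.7]
[373. 137.] [ 614.8 -144.   119.8   56.2  -14.5]
[273. 147.] [ 594.7 -227.1  149.    47.4  -16.4]
offset [-36.6086  10.5695 -71.6206] dr [0.0007 0.004  0.0001] ik [ 0.16  1.06  0.21  1.07 -0.16  1.61  1.65] 0.0 0.0
```

View pics/wrist20.png

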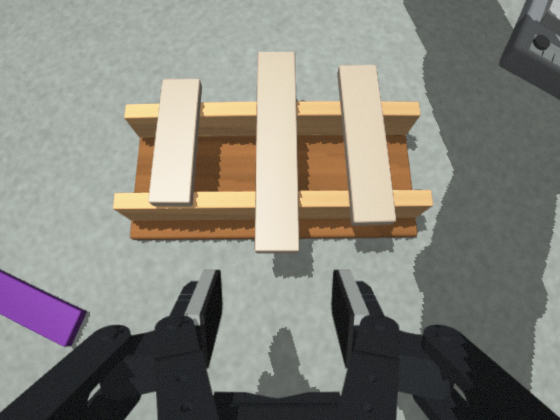

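```bash
python3 - <<'E'
from kin import *
im,i=load('wrist20');cv2.imwrite('pics/c22.png',cv2.resize(im[40:260,240:315],(272,800))[:,:] if 0 else np.hstack([cv2.resize(im[40:80,240:315],(390,208),interpolation=cv2.INTER_CUBIC),cv2.resize(im[225:265,240:315],(390,208),interpolation=cv2.INTER_CUBIC)]))
g=cv2.cvtColor(im,cv2.COLOR_BGR2HSV)
m=cv2.inRange(g,(8,15,150),(25,85,255))
A={}
for v in (60,80,120,150,180,220,240):
  x=np.where(m[v,235:325])[0]+235
  a,b=onz(i,(x.min()-.5,v),.05),onz(i,(x.max()+.5,v),.05);print(v,x.min(),x.max(),(a+b)[:2]/2,np.linalg.norm(a-b))
for u in (265,275,285):
  y=np.where(m[:,u])[0];y=y[y<258];t=onz(i,(u,y.min()-.5),.05);bt=onz(i,(u,y.max()+.5),.05);print(u,y.min(),y.max(),t,bt,np.linalg.norm(t-bt),g[y.max()-6:y.max()+3,u,2])
E
```

```text
60 257 294 [ 0.5329 -0.1992] 0.028153081858636894
80 257 295 [ 0.5498 -0.2038] 0.02827322797751043
120 257 296 [ 0.5814 -0.2127] 0.027858606528335585
150 256 296 [ 0.6033 -0.2195] 0.02778199135659849
180 256 297 [ 0.6242 -0.2254] 0.02774505641809515
220 255 297 [ 0.6503 -0.2334] 0.027536960245486
240 255 298 [ 0.6629 -0.2368] 0.027775178364405163
265 52 250 [ 0.5232 -0.2045  0.05  ] [ 0.6673 -0.2456  0.05  ] 0.14974291563495123 [244 244 243 243 245 237 190 123 106]
275 52 250 [ 0.5254 -0.1974  0.05  ] [ 0.669  -0.2396  0.05  ] 0.14972663064774408 [242 242 243 242 242 234 193 123  96]
285 52 250 [ 0.5275 -0.1902  0.05  ] [ 0.6708 -0.2335  0.05  ] 0.1497444153903895 [240 240 240 240 239 231 187 121  97]
```

View pics/c22.png

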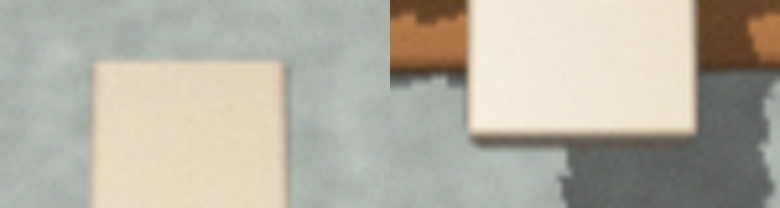

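```bash
python3 - <<'E'
from kin import *
pick([.5972,-.2179],-16.1,.066,.005)
pick([.5972,-.2179],-16.1,.066,.041)
E
```

```text
offset [-19.8965   7.0669 -44.7831] dr [0.0007 0.0041 0.0053] ik [ 0.16  1.06  0.22  1.   -0.16  1.67  1.65] 0.0 0.0
offset [-38.7345  12.5042 -74.9753] dr [0.0007 0.0041 0.0053] ik [ 0.16  1.06  0.21  1.08 -0.16  1.6   1.65] 0.0 0.0
```

```bash
python3 -m inch '[{"offset":[-10,4,-22],"dr":[0.001,0.004,0.005],"grip":48},{"offset":[-20,7,-45],"dr":[0.001,0.004,0.005],"grip":48},{"offset":[-26,9,-55],"dr":[0.001,0.004,0.005],"grip":48},{"offset":[-32,11,-65],"dr":[0.001,0.004,0.005],"grip":48},{"offset":[-38.7,12.5,-75],"dr":[0.001,0.004,0.005],"grip":48},{"offset":[-38.7,12.5,-75],"dr":[0.001,0.004,0.005],"grip":48},{"offset":[-38.7,12.5,-75],"dr":[0.001,0.004,0.005],"grip":48}]'
python3 - <<'E'
from kin import *
pick([.5972,-.2179],-16.1,.066,.041)
im,i=snap('wrist','wrist21')
E
```

```text
time: 19.27
ee_pos: [0.6408, -0.2303, 0.0129]
tool_rot: [[0.278, 0.807, -0.52], [0.961, -0.233, 0.151], [0.0, -0.542, -0.84]]
contact_force: [0.2, -0.3, -0.0]
finger_gap: 0.0481
offset [-1.6019  0.2555 -2.2547] dr [0.0005 0.0033 0.0004] ik [ 0.16  1.06  0.21  1.08 -0.16  1.6   1.65] 0.0 0.0
```

View pics/wrist21.png

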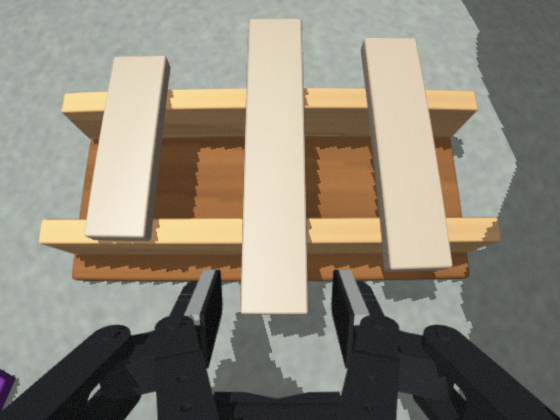

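```bash
python3 -m inch '[{"offset":[-2,0.5,-3],"dr":[0,0.003,0],"grip":42},{"offset":[-2,0.5,-3],"dr":[0,0.003,0],"grip":36},{"offset":[-2,0.5,-3],"dr":[0,0.003,0],"grip":30},{"offset":[-2,0.5,-3],"dr":[0,0.003,0],"grip":26},{"offset":[-2,0.5,-3],"dr":[0,0.003,0],"grip":15},{"offset":[-2,0.5,-3],"dr":[0,0.003,0],"grip":10},{"offset":[-2,0.5,-3],"dr":[0,0.003,0],"grip":10}]'
python3 - <<'E'
from kin import *
s=sensors.read_state();print(s['ee_pos'],s['tool_rot'],s['finger_gap'])
im,i=snap('wrist','wrist22')
E
```

```text
time: 19.9
ee_pos: [0.6398, -0.2302, 0.0107]
tool_rot: [[0.277, 0.807, -0.521], [0.961, -0.233, 0.15], [-0.0, -0.542, -0.84]]
contact_force: [2.3, 0.0, 5.8]
finger_gap: 0.0263
[ 0.6398 -0.2302  0.0107] [[ 0.2775  0.8071 -0.5212]
 [ 0.9607 -0.2334  0.1501]
 [-0.0005 -0.5424 -0.8401]] 0.026342943581603395
```

View pics/wrist22.png

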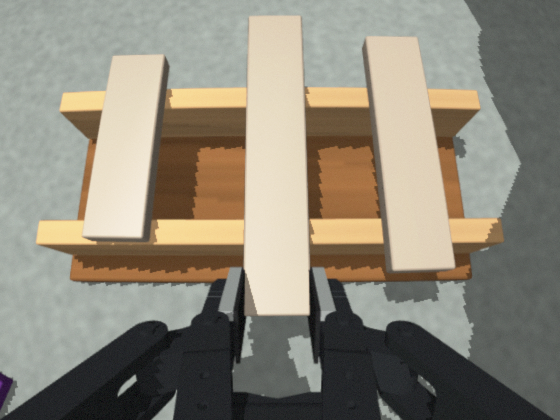

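```bash
python3 -m inch '[{"offset":[0,0,6],"dr":[0,0,0],"grip":10},{"offset":[0,0,15],"dr":[0,0,0],"grip":10},{"offset":[0,0,30],"dr":[0,0,0],"grip":10},{"offset":[0,0,50],"dr":[0,0,0],"grip":10},{"offset":[0,0,75],"dr":[0,0,0],"grip":10},{"offset":[0,0,100],"dr":[0,0,0],"grip":10},{"offset":[0,0,120],"dr":[0,0,0],"grip":10},{"offset":[0,0,120],"dr":[0,0,0],"grip":10}]'
python3 - <<'E'
from kin import *
s=sensors.read_state();print(s['finger_gap'],s['qpos'])
im,i=snap('wrist','wrist23')
snap('side','side3');snap('scene','scene3')
E
```

```text
time: 20.62
ee_pos: [0.642, -0.2313, 0.137]
tool_rot: [[0.278, 0.811, -0.515], [0.961, -0.235, 0.148], [-0.001, -0.535, -0.845]]
contact_force: [-0.1, -0.3, 0.0]
finger_gap: 0.0263
0.026336279297127493 [ 0.1534  0.9347  0.2317  1.0338 -0.1523  1.7559  1.6518]
```

View pics/wrist23.png

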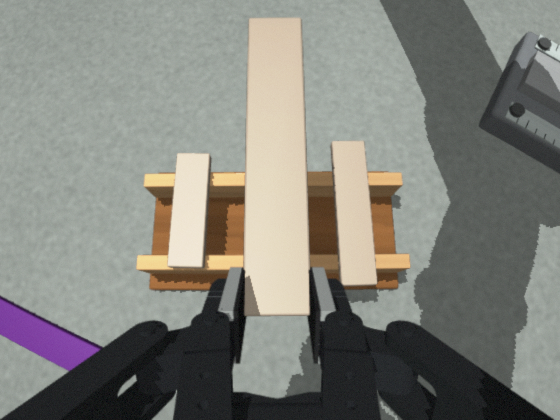

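View pics/side3.png

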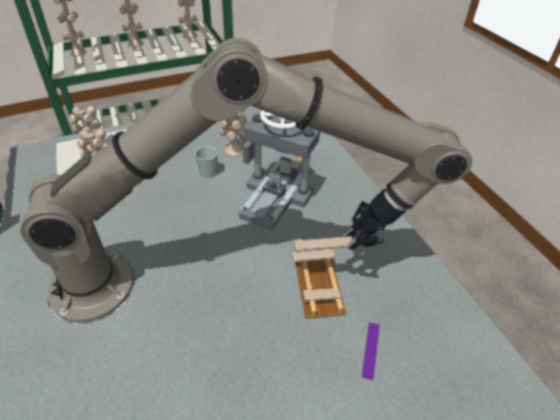

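```bash
cat > barm.py <<'E'
from kin import *
def edges(f):
    im,i=load(f);g=cv2.cvtColor(im,cv2.COLOR_BGR2HSV);m=cv2.inRange(g,(5,12,110),(28,90,255))
    c={}
    for u in (262,270,278,286):
        # bar run through row 150
        y=150
        t=y
        while t>0 and m[t-1,u]: t-=1
        b=y
        while b<340 and m[b+1,u]: b+=1
        c[u]=(t,b)
    w={}
    for v in (40,80,120,200,240):
        x0=275
        a=x0
        while m[v,a-1]: a-=1
        b=x0
        while m[v,b+1]: b+=1
        w[v]=(a,b,(a+b)/2)
    return i,c,w,g
if __name__=='__main__':
    for f in ('wrist22','wrist23'):
        i,c,w,g=edges(f);print(f,c,w)
        print(g[8:26,274,2],g[305:322,274,2])
E
python3 barm.py
```

```text
wrist22 {262: (15, 315), 270: (15, 315), 278: (15, 315), 286: (15, 315)} {40: (247, 302, 274.5), 80: (247, 303, 275.0), 120: (246, 305, 275.5), 200: (244, 307, 275.5), 240: (244, 309, 276.5)}
[181 178 177 175 173 173 173 192 219 222 223 223 222 223 222 223 223 225] [236 237 236 238 237 237 238 237 229 204 152 102  98 100  98  98  93]
wrist23 {262: (17, 315), 270: (17, 315), 278: (17, 315), 286: (17, 315)} {40: (248, 302, 275.0), 80: (247, 303, 275.0), 120: (246, 305, 275.5), 200: (244, 307, 275.5), 240: (244, 308, 276.0)}
[161 163 158 158 152 156 156 160 163 172 201 213 215 216 218 215 214 214] [231 231 232 230 232 231 232 231 223 190 148 156 163 166 167 166 168]
```

```bash
cat > tb.py <<'E'
from barm import *
import json
S22=dict(p=np.array([.6398,-.2302,.0107]),R=np.array([[0.2775,0.8071,-0.5212],[0.9607,-0.2334,0.1501],[-0.0005,-0.5424,-0.8401]]))
i22=load('wrist22')[1];i23=load('wrist23')[1]
# bar at wrist22 (flat at z .05 top)
t=onz(i22,(274.8,15.0),.05);b=onz(i22,(277,313.0),.05)
E
python3 - <<'E'
from tb import *
print(t,b,np.linalg.norm(t-b))
c=(t+b)/2;d=(t-b)/np.linalg.norm(t-b);print('center',c,'ang',np.degrees(np.arctan2(-d[1],-d[0])))
R=S22['R'];ct=R.T@(c-[0,0,.005]-S22['p']);dt=R.T@d;zt=R.T@[0,0,1]
print('in tool: center',ct,'dir',dt,'up',zt)
# camera in tool frame
Rc=R.T@np.array(i22['rotation']);pc=R.T@(np.array(i22['position'])-S22['p']);print('cam',pc)
def row(pt): # tool point -> pixel
    i=dict(i22);i['position']=pc;i['rotation']=Rc;return proj(i,pt)[0]
# grip point on bar: along bar .066 from center to near end
gp=ct-dt*.066
side=np.cross(zt,dt)
for deg in (0,.5,1,1.5,2,3):
    Rr=Ro.from_rotvec(np.radians(deg)*side).as_matrix()
    f=gp+Rr@(ct+dt*.075+zt*.005-gp); n=gp+Rr@(ct-dt*.075+zt*.005-gp);print(deg,row(f),row(n))
E
```

```text
[ 0.5241 -0.1965  0.05  ] [ 0.6686 -0.2371  0.05  ] 0.1500939188180128
center [ 0.5964 -0.2168  0.05  ] ang -15.702843992111728
in tool: center [ 0.0008 -0.0568 -0.0042] dir [-0.0071 -0.8401  0.5424] up [-0.0005 -0.5424 -0.8401]
cam [ 0.0011 -0.0789 -0.176 ]
0 [274.7946  15.0473] [276.9983 312.9018]
0.5 [274.8047  16.7652] [276.9977 312.7914]
1 [274.8148  18.48  ] [276.997  312.6792]
1.5 [274.8249  20.1916] [276.9964 312.5653]
2 [274.835   21.9002] [276.9957 312.4495]
3 [274.8552  25.3079] [276.9944 312.2125]
```

```bash
cat >> tb.py <<'E'
c=(t+b)/2;d=(t-b)/np.linalg.norm(t-b);R=S22['R'];ct=R.T@(c-[0,0,.005]-S22['p']);dt=R.T@d;zt=R.T@np.array([0,0,1.])
gp=ct-dt*.066;side=np.cross(zt,dt);Rr=Ro.from_rotvec(np.radians(.65)*side).as_matrix()
ctd=gp+Rr@(ct-gp);dtd=Rr@dt;ztd=Rr@zt
OC=np.array([-.0007,-.0003])
def place(x,y,z,q0=None):
    e=np.c_[np.r_[R2[:,0],0],np.r_[R2[:,1],0],[0,0,1]];f=np.c_[dtd,np.cross(ztd,dtd),ztd];Rg=e@f.T
    s=sensors.read_state();p=W(x+OC[0],y+OC[1],z)-Rg@ctd
    print('place',x,z,'offset',np.round((p-s['ee_pos'])*1e3,1),'dr',np.round(Ro.from_matrix(Rg@s['tool_rot'].T).as_rotvec(),4),'tcp',p.round(4),'ik',*ik(p,Rg,s['qpos'] if q0 is None else q0))
def where():
    s=sensors.read_state();C=s['ee_pos']+s['tool_rot']@ctd;dd=s['tool_rot']@dtd
    print('bar est tester mm',((T(C)-np.r_[OC,0])*1e3).round(1),'yaw err deg',np.degrees(np.arctan2(dd[1],dd[0])).round(2)-YAW,'pitch',np.degrees(np.arcsin(dd[2])).round(2))
E
python3 - <<'E'
from tb import *
where()
q0=np.array([-0.05,.4,-.14,2.16,-1.23,.26,.16])
for x,z in ((-.2,.19),(-.2,.135),(0,.135),(0,.12)): place(x,0,z,q0)
E
```

```text
bar est tester mm [-306.3 -257.3  164.4] yaw err deg 122.04999999999998 pitch -0.65
place -0.2 0.19 offset [-171.8  245.9   25.1] dr [ 0.0135  0.0033 -2.1302] tcp [0.4678 0.0158 0.1559] ik [ 0.15  0.08  0.02  2.4  -1.06  0.52  0.23] 0.0 0.0
place -0.2 0.135 offset [-171.8  245.9  -29.9] dr [ 0.0135  0.0033 -2.1302] tcp [0.4678 0.0158 0.1009] ik [ 0.22  0.21 -0.06  2.44 -1.35  0.45  0.57] 0.0 0.0
place 0 0.135 offset [-23.7 380.3 -29.9] dr [ 0.0135  0.0033 -2.1302] tcp [0.6159 0.1503 0.1009] ik [-0.07  0.38 -0.12  2.16 -1.21  0.27  0.12] 0.0 0.0
place 0 0.12 offset [-23.7 380.3 -44.9] dr [ 0.0135  0.0033 -2.1302] tcp [0.6159 0.1503 0.0859] ik [-0.02  0.41 -0.18  2.16 -1.29  0.24  0.21] 0.0 0.0
```

```bash
python3 -m inch '[{"offset":[-5,5,10],"dr":[0,0,-0.06],"grip":10},{"offset":[-12,12,20],"dr":[0,0,-0.18],"grip":10},{"offset":[-20,22,25],"dr":[0,0,-0.3],"grip":10},{"offset":[-30,35,25],"dr":[0,0,-0.42],"grip":10},{"offset":[-40,50,25],"dr":[0,0,-0.54],"grip":10},{"offset":[-50,67,25],"dr":[0,0,-0.66],"grip":10},{"offset":[-60,85,25],"dr":[0,0,-0.78],"grip":10},{"offset":[-70,104,25],"dr":[0,0,-0.9],"grip":10},{"offset":[-80,124,25],"dr":[0,0,-1.02],"grip":10},{"offset":[-88,145,25],"dr":[0,0,-1.14],"grip":10},{"offset":[-95,166,25],"dr":[0,0,-1.26],"grip":10},{"offset":[-102,188,25],"dr":[0,0,-1.38],"grip":10},{"offset":[-108,210,25],"dr":[0,0,-1.5],"grip":10},{"offset":[-113,230,25],"dr":[0,0,-1.62],"grip":10},{"offset":[-117,250,25],"dr":[0.005,0,-1.74],"grip":10},{"offset":[-120,268,25],"dr":[0.01,0.003,-1.86],"grip":10},{"offset":[-121,282,25],"dr":[0.013,0.003,-1.98],"grip":10},{"offset":[-122,290,25],"dr":[0.013,0.003,-2.08],"grip":10},{"offset":[-122,293,20],"dr":[0.013,0.003,-2.13],"grip":10},{"offset":[-122,293,20],"dr":[0.013,0.003,-2.13],"grip":10}]'
python3 - <<'E'
from tb import *
s=sensors.read_state();print(s['qpos'],s['finger_gap'],s['joint_vel']);where()
im,i=snap('wrist','wrist24')
place(-.13,0,.16)
E
```

```text
time: 22.43
ee_pos: [0.5142, 0.0653, 0.1491]
tool_rot: [[0.669, -0.622, 0.406], [-0.743, -0.558, 0.37], [-0.004, -0.549, -0.836]]
contact_force: [-0.2, 0.3, 0.6]
finger_gap: 0.0263
[-0.2561  0.145   0.2958  2.35   -1.1541  0.4764  0.1976] 0.026318711181953516 [ 0.0361  0.0234  0.0384 -0.0636  0.0671  0.0807  0.0461]
bar est tester mm [-132.2    5.5  183. ] yaw err deg 0.1599999999999966 pitch -0.17
place -0.13 0.16 offset [  4.1  -1.3 -23.7] dr [ 0.0004 -0.003  -0.0038] tcp [0.5196 0.0629 0.1259] ik [-0.22  0.21  0.27  2.36 -1.3   0.46  0.36] 0.0 0.0
```

View pics/wrist24.png

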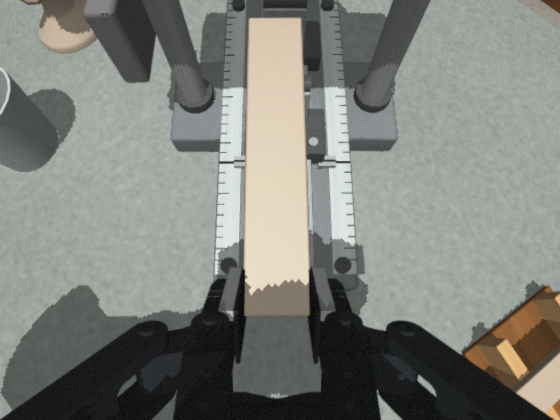

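```bash
python3 -m inch '[{"offset":[4,-1.5,-8],"dr":[0,-0.003,-0.004],"grip":10},{"offset":[4,-1.5,-20],"dr":[0,-0.003,-0.004],"grip":10},{"offset":[4,-1.5,-32],"dr":[0,-0.003,-0.004],"grip":10},{"offset":[4,-1.5,-42],"dr":[0,-0.003,-0.004],"grip":10},{"offset":[4,-1.5,-42],"dr":[0,-0.003,-0.004],"grip":10},{"offset":[4,-1.5,-42],"dr":[0,-0.003,-0.004],"grip":10}]'
python3 - <<'E'
from tb import *
s=sensors.read_state();print(s['qpos']);where()
for x,z in ((-.06,.138),(-.02,.138),(0,.135)): place(x,0,z)
E
```

```text
time: 22.98
ee_pos: [0.5196, 0.0614, 0.1065]
tool_rot: [[0.666, -0.623, 0.41], [-0.746, -0.555, 0.368], [-0.002, -0.551, -0.835]]
contact_force: [-0.2, -0.8, -1.3]
finger_gap: 0.0263
[ 0.0012  0.2463  0.0254  2.3588 -1.3611  0.4032  0.4349]
bar est tester mm [-131.    -1.1  140.5] yaw err deg -0.05000000000000426 pitch -0.07
place -0.06 0.138 offset [51.9 48.5 -2.6] dr [-0.0001 -0.0019  0.0008] tcp [0.5715 0.1099 0.1039] ik [-0.1   0.31  0.    2.26 -1.35  0.35  0.32] 0.0 0.0
place -0.02 0.138 offset [81.5 75.4 -2.6] dr [-0.0001 -0.0019  0.0008] tcp [0.6011 0.1368 0.1039] ik [-0.16  0.35  0.02  2.2  -1.32  0.33  0.23] 0.0 0.0
place 0 0.135 offset [96.3 88.8 -5.6] dr [-0.0001 -0.0019  0.0008] tcp [0.6159 0.1503 0.1009] ik [-0.19  0.38  0.03  2.17 -1.31  0.32  0.2 ] 0.0 0.0
```

```bash
python3 -m inch '[{"offset":[10,9.5,-1],"dr":[0,-0.002,0],"grip":10},{"offset":[20,18.7,-1],"dr":[0,-0.002,0],"grip":10},{"offset":[30,28,-2],"dr":[0,-0.002,0],"grip":10},{"offset":[40,37,-2.5],"dr":[0,-0.002,0],"grip":10},{"offset":[50,46.5,-2.5],"dr":[0,-0.002,0],"grip":10},{"offset":[60,56,-2.5],"dr":[0,-0.002,0],"grip":10},{"offset":[70,65,-2.5],"dr":[0,-0.002,0],"grip":10},{"offset":[78,72.2,-3],"dr":[0,-0.002,0.001],"grip":10},{"offset":[85,78.6,-3],"dr":[0,-0.002,0.001],"grip":10},{"offset":[91,84,-3],"dr":[0,-0.002,0.001],"grip":10},{"offset":[96,88.5,-3],"dr":[0,-0.002,0.001],"grip":10},{"offset":[96,88.5,-3],"dr":[0,-0.002,0.001],"grip":10},{"offset":[96,88.5,-3],"dr":[0,-0.002,0.001],"grip":10}]'
python3 - <<'E'
from tb import *
s=sensors.read_state();print(s['qpos']);where()
im,i=snap('wrist','wrist25');snap('scene','scene4');snap('side','side4')
place(0,0,.1255)
place(0,0,.120)
E
```

```text
time: 24.07
ee_pos: [0.6155, 0.15, 0.1034]
tool_rot: [[0.667, -0.621, 0.411], [-0.745, -0.556, 0.369], [-0.001, -0.552, -0.834]]
contact_force: [-0.9, -0.3, -0.2]
finger_gap: 0.0262
[-0.1544  0.3705 -0.0189  2.1663 -1.2647  0.3059  0.1638]
bar est tester mm [ -0.5   0.1 137.4] yaw err deg 0.030000000000001137 pitch -0.0
place 0 0.1255 offset [  0.8   1.  -11.9] dr [ 0.0002 -0.0004  0.0005] tcp [0.6159 0.1503 0.0914] ik [-0.12  0.39 -0.06  2.17 -1.33  0.29  0.24] 0.0 0.0
place 0 0.12 offset [  0.8   1.  -17.4] dr [ 0.0002 -0.0004  0.0005] tcp [0.6159 0.1503 0.0859] ik [-0.11  0.41 -0.08  2.17 -1.36  0.28  0.27] 0.0 0.0
```

View pics/wrist25.png

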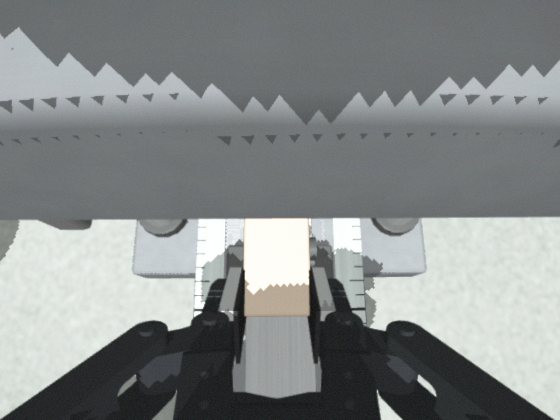

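View pics/scene4.png

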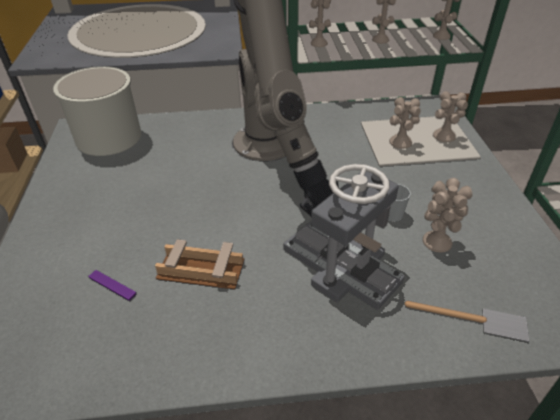

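```bash
python3 - <<'E'
from tb import *
im,i=load('wrist25')
cv2.imwrite('pics/c23.png',cv2.resize(im[215:325,185:375],(760,440),interpolation=cv2.INTER_CUBIC))
g=cv2.cvtColor(im,cv2.COLOR_BGR2GRAY)
for v in (240,250,262): print(v,g[v,188:206],g[v,352:372])
E
```

```text
240 [205 206 203 203 204 205 204 204 204 201 204 206 208 203 201 199 199 220] [251 236 240 245 245 244 243 245 239 214 199 199 198 200 199 199 200 202
 199 198]
250 [205 208 207 208 205 210 210 210 204 248 254 254 254 254 254 254 253 254] [226 250 254 254 253 253 253 253 253 243 207 196 196 199 199 197 197 198
 200 200]
262 [209 206 206 205 203 200 203 210 240 253 255 255 255 254 254 254 253 249] [182 185 184 185 186 182 183 177 181 174 144 118 114 118 117 117 119 117
 116 114]
```

View pics/c23.png

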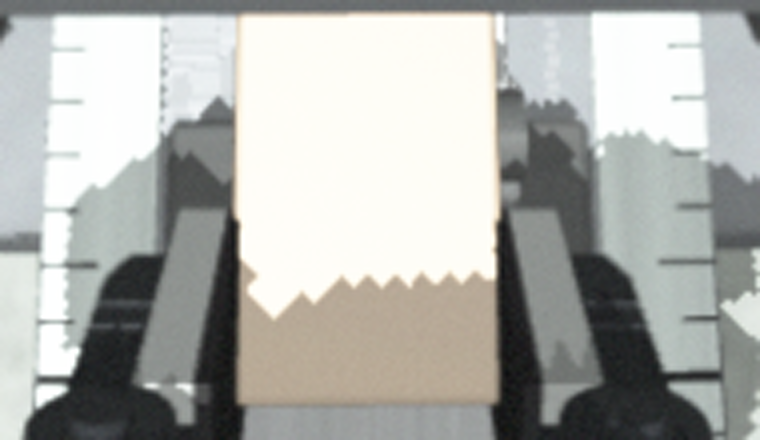

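```bash
python3 - <<'E'
from tb import *
im,i=load('wrist25')
L=T(onz(i,(196.7,250),.032))*1e3;R_=T(onz(i,(361.7,250),.032))*1e3;print(L,R_,(L+R_)/2)
# roller right end at crop (525,130)-> px
g=lambda u,v:((u+.5)/4-.5+185,(v+.5)/4-.5+215)
for p in ((527,100),(527,150)): print('rollerR',T(onz(i,g(*p),.109))*1e3)
# bar edges at top z = .1374+.005
for v in (20,100,200,300):
  a=T(onz(i,g(237,v),.1424))*1e3;b=T(onz(i,g(497,v),.1424))*1e3;print('bar',v,a,b,(a+b)/2)
e=T(onz(i,g(368,403),.1424))*1e3;print('near end',e)
for p in ((50,379),(700,377)): print('line',T(onz(i,g(*p),.032))*1e3)
E
```

```text
[-28.9938  59.8791  32.    ] [-29.8178 -61.3682  32.    ] [-29.4058  -0.7446  32.    ]
rollerR [-37.9297 -19.4344 109.    ]
rollerR [-44.5121 -19.2036 109.    ]
bar 20 [-35.9096  15.4409 142.4   ] [-36.0968 -12.6911 142.4   ] [-36.0032   1.3749 142.4   ]
bar 100 [-44.7416  15.289  142.4   ] [-44.9261 -12.4224 142.4   ] [-44.8339   1.4333 142.4   ]
bar 200 [-55.4328  15.1154 142.4   ] [-55.6142 -12.1076 142.4   ] [-55.5235   1.5039 142.4   ]
bar 300 [-65.7793  14.9589 142.4   ] [-65.9578 -11.8142 142.4   ] [-65.8686   1.5723 142.4   ]
near end [-76.1807   1.5394 142.4   ]
line [-71.5555  57.5978  32.    ]
line [-72.0046 -57.2045  32.    ]
```

```bash
python3 -m inch '[{"offset":[1.4,-1.5,-2],"dr":[0,0,0],"grip":10},{"offset":[1.4,-1.5,-5],"dr":[0,0,0],"grip":10},{"offset":[1.4,-1.5,-8],"dr":[0,0,0],"grip":10},{"offset":[1.4,-1.5,-11],"dr":[0,0,0],"grip":10},{"offset":[1.4,-1.5,-13],"dr":[0,0,0],"grip":10},{"offset":[1.4,-1.5,-14],"dr":[0,0,0],"grip":10},{"offset":[1.4,-1.5,-14],"dr":[0,0,0],"grip":10},{"offset":[1.4,-1.5,-14],"dr":[0,0,0],"grip":10}]'
python3 - <<'E'
from tb import *
s=sensors.read_state();print(s['qpos'],s['contact_force']);where()
place(0,-.002,.120)
E
```

```text
time: 24.88
ee_pos: [0.6165, 0.1477, 0.0893]
tool_rot: [[0.666, -0.622, 0.411], [-0.746, -0.555, 0.368], [-0.001, -0.552, -0.834]]
contact_force: [-0.5, 0.1, -0.1]
finger_gap: 0.0264
[-0.0843  0.3996 -0.0967  2.167  -1.3149  0.2723  0.2315] [-0.529   0.0613 -0.0965]
bar est tester mm [ -1.2  -2.4 123.3] yaw err deg -0.03999999999999915 pitch -0.02
place 0 0.12 offset [ 0.7  1.1 -3.3] dr [ 0.     -0.0005  0.0008] tcp [0.6172 0.1488 0.0859] ik [-0.07  0.41 -0.11  2.17 -1.33  0.27  0.25] 0.0 0.0
```

```bash
python3 -m inch '[{"offset":[0.2,0.2,-0.8],"dr":[0,0,0],"grip":10},{"offset":[0.2,0.2,-1.6],"dr":[0,0,0],"grip":10},{"offset":[0.2,0.2,-2.4],"dr":[0,0,0],"grip":10},{"offset":[0.2,0.2,-2.8],"dr":[0,0,0],"grip":10},{"offset":[0.2,0.2,-2.8],"dr":[0,0,0],"grip":10}]'; python3 -c "
from tb import *
where()"
```

```text
time: 25.3
ee_pos: [0.6167, 0.1479, 0.0864]
tool_rot: [[0.666, -0.622, 0.411], [-0.746, -0.555, 0.368], [-0.001, -0.552, -0.834]]
contact_force: [0.1, -0.2, -1.0]
finger_gap: 0.0261
bar est tester mm [ -1.   -2.3 120.4] yaw err deg -0.03999999999999915 pitch -0.02
```

```bash
python3 -m inch '[{"offset":[0,0,-0.4],"dr":[0,0,0],"grip":10},{"offset":[0,0,-0.8],"dr":[0,0,0],"grip":10},{"offset":[0,0,-1.2],"dr":[0,0,0],"grip":10},{"offset":[0,0,-1.2],"dr":[0,0,0],"grip":10}]'; python3 -c "
from tb import *
where()"
```

```text
time: 25.63
ee_pos: [0.6167, 0.1479, 0.0856]
tool_rot: [[0.666, -0.622, 0.411], [-0.746, -0.555, 0.369], [-0.001, -0.552, -0.834]]
contact_force: [-3.1, -1.2, 5.0]
finger_gap: 0.0262
bar est tester mm [ -0.9  -2.3 119.6] yaw err deg -0.03999999999999915 pitch 0.01
```

Contact at about 5 N and at the expected height. I'll check the lateral position before releasing.

```bash
python3 - <<'E'
from tb import *
im,i=snap('wrist','wrist26')
cv2.imwrite('pics/c24.png',cv2.resize(im[215:325,185:375],(760,440),interpolation=cv2.INTER_CUBIC))
E
```

```text
(no output)
```

View pics/c24.png

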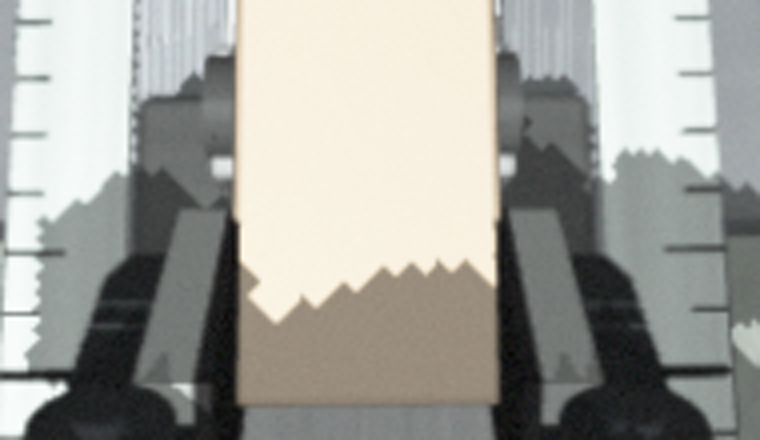

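```bash
python3 -m inch '[{"offset":[0,0,0.3],"dr":[0,0,0],"grip":26},{"offset":[0,0,0.3],"dr":[0,0,0],"grip":29},{"offset":[0,0,0.3],"dr":[0,0,0],"grip":32},{"offset":[0,0,0.3],"dr":[0,0,0],"grip":38},{"offset":[0,0,0.3],"dr":[0,0,0],"grip":46},{"offset":[0,0,0.3],"dr":[0,0,0],"grip":46}]'
python3 - <<'E'
from tb import *
im,i=snap('wrist','wrist27')
cv2.imwrite('pics/c25.png',cv2.resize(im[215:325,185:375],(760,440),interpolation=cv2.INTER_CUBIC))
E
```

```text
time: 26.18
ee_pos: [0.6168, 0.1479, 0.0858]
tool_rot: [[0.666, -0.622, 0.411], [-0.746, -0.555, 0.368], [-0.001, -0.552, -0.834]]
contact_force: [-0.7, -0.0, -0.3]
finger_gap: 0.0461
```

View pics/c25.png

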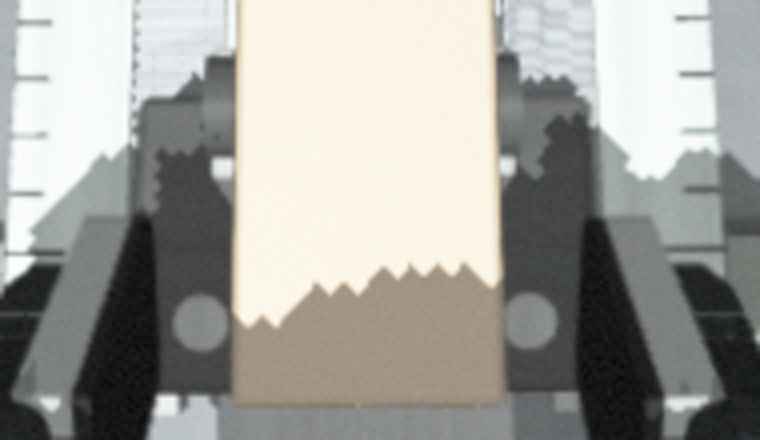

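The bar stayed put on release and the roller shows evenly on both sides. Retreating along the tool axis, then looking.

```bash
python3 -m inch '[{"offset":[-4,-3.6,8],"dr":[0,0,0],"grip":46},{"offset":[-10,-9,20],"dr":[0,0,0],"grip":46},{"offset":[-20,-18,38],"dr":[0,0,0],"grip":46},{"offset":[-32,-29,55],"dr":[0,0,0],"grip":46},{"offset":[-48,-44,68],"dr":[0,0,0],"grip":46},{"offset":[-65,-59,78],"dr":[0,0,0],"grip":46},{"offset":[-80,-72,85],"dr":[0,0,0],"grip":46},{"offset":[-80,-72,85],"dr":[0,0,0],"grip":46},{"offset":[-80,-72,85],"dr":[0,0,0],"grip":46}]'
python3 - <<'E'
from tb import *
im,i=snap('wrist','wrist28')
print(sensors.read_state()['qpos'])
cv2.imwrite('pics/c26.png',cv2.resize(im[60:260,150:410],(780,600),interpolation=cv2.INTER_CUBIC))
a,_=snap('side','side5');b,_=snap('scene','scene5')
cv2.imwrite('pics/c27.png',np.hstack([cv2.resize(a[100:240,220:340],(343,400),interpolation=cv2.INTER_CUBIC),cv2.resize(b[180:320,270:420],(428,400),interpolation=cv2.INTER_CUBIC)]))
E
```

```text
time: 26.98
ee_pos: [0.5367, 0.0753, 0.1714]
tool_rot: [[0.665, -0.622, 0.412], [-0.747, -0.554, 0.368], [-0.0, -0.553, -0.833]]
contact_force: [-0.3, 1.5, -0.4]
finger_gap: 0.0462
[-0.0903  0.1352  0.0815  2.2811 -1.0001  0.4602  0.0038]
```

View pics/c26.png

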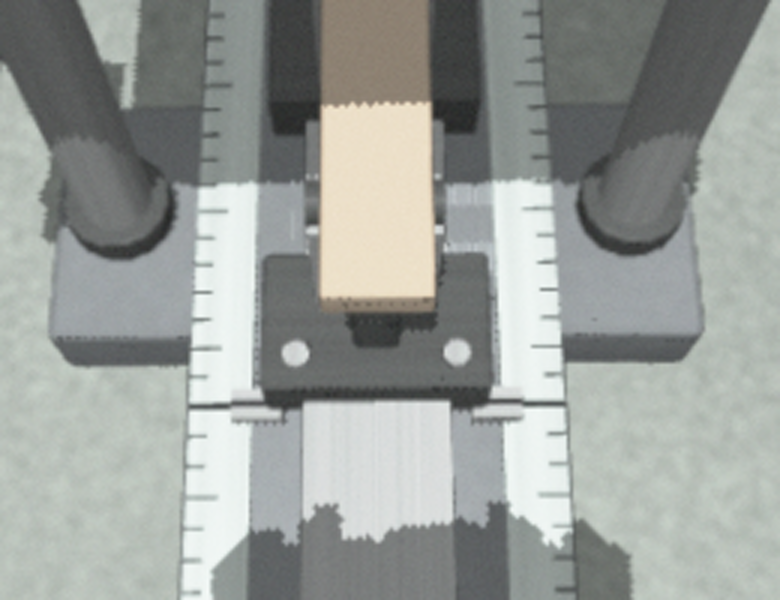

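View pics/c27.png

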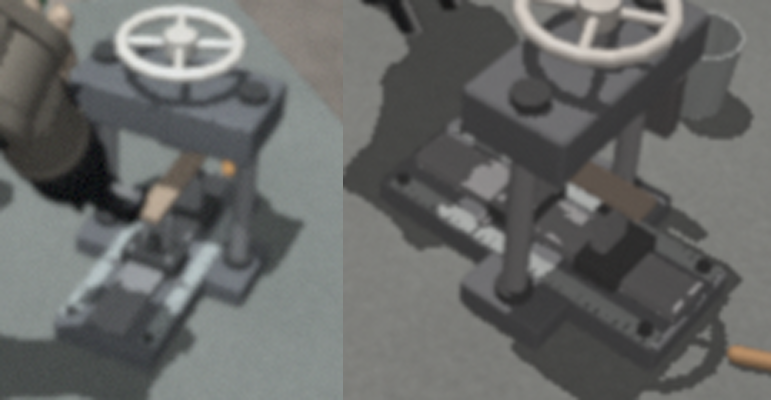

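```bash
python3 - <<'E'
from tb import *
im,i=load('wrist28');g=lambda u,v:((u+.5)/3-.5+150,(v+.5)/3-.5+60)
l=[T(onz(i,g(*p),.032))*1e3 for p in ((200,405.5),(555,404.5))];print('line',l)
e=[T(onz(i,g(*p),.125))*1e3 for p in ((321,298),(435,298))];print('bar end',e)
print('x err',np.mean([v[0] for v in e])+75-(np.mean([v[0] for v in l])+70))
for v in (20,110,200,280):
  a=T(onz(i,g(320+0*v,v),.125))*1e3
  gg=cv2.cvtColor(im,cv2.COLOR_BGR2HSV);r=round(g(0,v)[1]);m=cv2.inRange(gg,(3,12,60),(28,140,255))[r]
  x=278;a0=x
  while m[a0-1]:a0-=1
  b0=x
  while m[b0+1]:b0+=1
  A=T(onz(i,(a0-.5,r),.125))*1e3;B=T(onz(i,(b0+.5,r),.125))*1e3;print(r,a0,b0,(A+B)/2,A[1]-B[1])
print('roller ends',T(onz(i,g(305,205),.112))*1e3,T(onz(i,g(444,205),.112))*1e3)
gr=cv2.cvtColor(im,cv2.COLOR_BGR2GRAY)
for c in (215,218,231,235,313,318,330,334): print(c,gr[188:202,c])
E
```

```text
line [array([-70.9525,  56.2014,  32.    ]), array([-71.6765, -57.9153,  32.    ])]
bar end [array([-76.5487,  12.3977, 125.    ]), array([-76.8012, -14.6726, 125.    ])]
x err -0.36044821622610357
66 257 292 [  3.1599  -0.9162 125.    ] 28.189270088343967
96 256 294 [-24.4139  -1.0864 125.    ] 29.546554186267606
126 256 294 [-50.1528  -0.8782 125.    ] 28.65783333644145
153 256 295 [-71.9779  -1.0589 125.    ] 28.65147373280486
roller ends [-44.2874  17.4347 112.    ] [-44.6276 -18.4162 112.    ]
215 [243 242 243 243 242 235 184  91 160 238 242 242 242 243]
218 [237 237 238 237 238 230 174  85 153 233 238 237 237 239]
231 [236 231 221 220 206 152  89 150 207 215 207 178 170 229]
235 [159 189 216 218 203 149  91 147 208 215 208 176 126 138]
313 [111 115 134 152 148  85 124 199 213 214 193 137 118 136]
318 [236 223 220 217 187  86 130 206 213 214 193 125 171 227]
330 [241 241 241 241 234 178  89 160 237 241 241 242 241 241]
334 [238 239 239 240 231 177  86 156 235 239 240 240 239 240]
```

```bash
python3 -c "
from h import *
s=sensors.read_state();print(s['time'],s['contact_force'],abs(s['joint_vel']).max());print(r.job_done())"
```

```text
27.1333 [-0.0482  0.0907 -0.3614] 0.009599695910026396
the job is handed in; nothing more can be done
None
```

The job is handed in at 27.1 s: the movable support is on the span line and the longest bar lies on both rollers under the nose. No verdict was reported, so the figures below are my own last measurements.

**What I did:**
- **Support:** I slid it in by gripping its upright, and needed two small corrections. After the first pass the pointers were about 2.4 mm short of the line.
- **Bar:** I picked the 150 mm bar (middle place on the rack) by its far end with the tool leaned 33°. I carried it in level under the nose, lowered it until about 5 N of contact, opened the fingers slowly and backed off.

**Last checks:**

| Check | Measured | Limit |
|---|---|---|
| Pointers against span line | under 1 mm past it | 3 mm |
| Bar middle along the bed | −0.4 mm | 8 mm |
| Bar middle across the bed | −0.5 mm or better | 6 mm |
| Bar angle to the bed | about 0° | 4° |

- **Bar height:** it touched down at an estimated centre height of 119.6 mm, against the 120 expected. I did not measure its level after release; it looked flat on the rollers.
- **Robot:** standing clear of everything, with no contact force reading.
- **Other items:** the two shorter bars, shell tree and sample cup look untouched in the camera views; I did not measure them again.

**What failed or disagreed:**
- **First grip missed:** my first grip on the support missed because the finger ends appeared about 30 mm short of the nominal tool point. The fingertips then pressed lightly on it, under 10 N.
- **Joint 6 at its limit:** while reaching for the support, joint 6 touched its lower limit (read 0.1699 against 0.17) before I changed the lean.
- **Camera disagreement:** two wrist-camera orientations placed the tester 1 to 2 mm apart, so I set the final positions relative to the line and roller seen in the same picture.

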